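Weigh the storeroom stock on the parcel scale

ROBOT

A 7-joint arm with a two-finger parallel gripper is mounted at the origin on the work surface. World frame = base frame: x ahead of the robot, y to its left, z up, the work surface at z = 0. Lengths are in m, angles in rad, forces in N, time in s.
With the tool pointing down it reaches from about 0.425 to 0.875 m from the base axis. Payload 4.7 kg.
Tool frame: the origin (TCP) lies midway between the tips of the shut fingers; the grasp point (between the pads) lies 19 mm behind it; y points along the fingers, z is the direction in which the jaws open and shut, and the axes are right-handed (so a half turn about y gives the same grasp; the last joint's range is limited). The gripper opens to 87 mm and grips with 3 to 60 N. Pads are 19 mm wide; open, the fingers measure 117 mm over their backs; the gripper's body (75 mm by 190 mm) begins 51 mm behind the grasp point.
Start: joints at [-1.297, 0.321, -0.07, 1.45, 0.023, 1.371, -0.057], TCP at [0.167, 0.628, 0.223] pointing down, gripper open.
Joint ranges: [-2.86, 2.86], [-0.3, 2.09], [-1.38, 1.24], [0.06, 2.45], [-1.56, 4.7], [0.09, 2.05], [-2.69, 2.69]. Speed limits (rad/s): [2.57, 2.57, 3.14, 3.14, 3.14, 3.14, 3.14].

INTERFACE

Orientations are given as a rotation vector (axis times angle).
In Python, from bench import ctrl gives the robot as it stands.
- The arm moves only by the tool play_rows, never from a script. Its arguments are lists of equal length, an entry for each row: "translation": the shift along the tool's x, y, z in mm, a list of three; "turn": the turn, a rotation vector about the tool's x, y, z in rad, a list of three; "fingers": the opening, from -1 (shut) to 1 (fully open), so that 0 is half open. In form: {"translation": [[dx, dy, dz], ...], "turn": [[wx, wy, wz], ...], "fingers": [fingers, ...]}. A call has exactly 10 rows; each row shifts and turns the commanded pose from where the row before left it, along the tool's axes as they then stand; what a row does not reach is not made up. A row lasts 1/12 s, in which the tool goes at most 41.7 mm and 7.16 degrees, less where a joint would pass 70% of its speed; a pose out of reach is approached as far as the arm can. A call with a gripper value outside its range is refused whole. The fingers move at their own pace and stop on an object; "grip_force" is the grip in N (left out, the last holds). Time passes only in rows, so rows that do not move let the fingers close, or fill a call up. It gives the time, the measured TCP pose, the force and the opening at its end, in the units of the state.
- ctrl.get_state(): the state, without advancing time (a new reading comes with each control period).
- ctrl.get_image(name): name is "scene" or "top"; returns the picture (400x640x3 uint8, blue, green, red); there is no depth.
- ctrl.camera_info(name): a dict with "camera_matrix" (3x3 intrinsics, pixels), "R" (3x3) and "t" (3): a world point X has camera coordinates R X + t. Camera axes: x right, y down, z forward; pixel columns grow to the right and rows downward; lengths in m; the calibration is good to about 2 mm. A picture is of the moment at which its call begins. camera_info takes no time and is no camera call.
- ctrl.close_job(): hands the job in, once; it reports no verdict.
The state is a dict: "time": time; "joint_positions": joint angles; "qd": joint speeds; "joint_torque": joint torques, N m; "position": TCP position; "tool_rot": TCP orientation; "ft_force": force on the tool from outside, world axes, zero at the start; "torque": the same for the moment, N m; "grip_width": opening from 0.0 (shut) to 1.0 (fully open).
Only numpy, scipy, OpenCV 4.12 (cv2) and the standard library are available. Lean on these libraries where they do the work, as an engineer would, in place of code of your own. Each camera call takes 0.05 s, during which the arm holds its last target.

TASK

Tilt the scale's folded display up to 45 degrees so it can be read, then weigh the goods that are standing on the cardboard sheet one at a time in stock-list order: yellow tin, green carton, blue carton, white tub (skip any that are not there). Set each one upright in the middle of the pan, lined up with the pan's long side so that no edge overhangs, leave it there untouched for two seconds while the reading settles, and then stand it upright in the wooden tray. When all are in the tray, fold the display flat again; leave the tape roll, mug and jar where they are.

Things in the scene. Friction and masses are not known exactly. Their poses are not given: they have to be found in the camera images.
- pan (a point): Centre of the top face of the scale's bare aluminium pan, a flat rectangle 145 mm (along its x) by 105 mm (along its y), 40 mm above the table; z up. The pan does not move. The scale is fixed to the table; its grey housing (116 mm wide along y, 28 mm high) reaches from 75 mm before the pan's centre to 172 mm beyond it along x. Beyond the pan (+x side) lies the fold-up display. The point's x axis points from the pan to the display.
- display (a joint): Angle of the black display panel in rad: 0 = lying flat on the housing, face up; pi/2 = upright; it stops at 1.75. The hinge is stiff (about 0.25 N m of friction, some 2.5 N at the tab), and the panel stays where it is left.
- display_hinge (a point): Middle of the display's hinge axis, 90 mm from the pan's centre along the pan's x and 33 mm above the table. The axis runs along the pan's y; the free edge, on the side away from the pan, swings up. The panel reaches 85 mm from the hinge, is 86 mm wide and 12 mm thick, centred on the axis height.
- display_tab (a point): Grip point of the orange tab that juts from the middle of the display's free edge, 105 mm from the hinge axis. The tab is 24 mm wide (along the hinge axis) and 12 mm thick and reaches from 85 to 120 mm from the hinge. When flat it juts out beyond the housing over the bare table, 33 mm up to its middle; pinched by its two 24 mm sides it can turn between the fingers while the display swings. Its x points away from the hinge along the panel, z out of the display's face.
- tin_center (a point): Round yellow-banded steel tin, 66 mm in diameter, 90 mm high, about 0.4 kg. Its reading is at its centre, half-way up. z is its upward axis. It may be absent in some starts.
- green_center (a point): Green carton with white labels, 95 mm long (its x) by 60 mm wide (its y) by 80 mm high, about 0.35 kg. Its reading is at its centre, half-way up. z is its upward axis. It may be absent in some starts.
- blue_center (a point): Blue carton with yellow labels, 105 mm long (its x) by 65 mm wide (its y) by 90 mm high, about 0.35 kg. Its reading is at its centre, half-way up. z is its upward axis. It may be absent in some starts.
- tub_center (a point): White plastic tub with a red lid, 90 mm long (its x) by 62 mm wide (its y) over the lid by 76 mm high (the lid is the top 12 mm, the body below it is 86 by 58 mm), about 0.3 kg. Its reading is at its centre, half-way up. z is its upward axis. It may be absent in some starts.
- tray_in (a point): Centre of the inner floor of the light wooden tray for weighed goods, fixed to the table. Inside it is 263 mm (its x) by 218 mm (its y); walls 6 mm thick, rim 28 mm above the table, inner floor 6 mm above the table. Room for all four goods in two rows of two, their long sides along the tray's x.
- sheet: Flat cardboard sheet fixed to the table, 290 mm (x) by 290 mm (y), 4 mm thick, on which the goods stand at the start. It lies on one side of the scale and the tray on the other; which side varies. Origin at its centre on the table.
- tape: Bystander: roll of packing tape lying flat, 100 mm across, 48 mm high; origin under its centre.
- mug: Bystander: white mug, 80 mm across, 90 mm high; origin under its centre.
- jar: Bystander: amber jar with green lid, 60 mm across, 80 mm high; origin under its centre.

How it is judged:
On the way, in this order (a step that is already met when the one before it is completed fails the run):
1. the display is tilted up to 45 degrees (within 8 degrees) (value of joint display between 0.645 and 0.925 rad), for 0.3 s.
2. the yellow tin stands centred and squared up on the pan, let go (horizontal distance between tin_center and pan below 0.012 m and z of tin_center in the frame of pan between 0.037 and 0.053 m and angle between tin_center's own z axis and vertical below 0.1 rad and linear speed of tin below 0.02 m/s and contact force between the fingers and tin below 0.1 N), for 1.2 s.
3. the green carton stands centred and squared up on the pan, let go (horizontal distance between green_center and pan below 0.012 m and z of green_center in the frame of pan between 0.032 and 0.048 m and angle between green_center's own z axis and vertical below 0.1 rad and linear speed of green below 0.02 m/s and contact force between the fingers and green below 0.1 N and angle between the x axis of green_center and the x axis of pan, either way round below 0.12 rad), for 1.2 s.
4. the blue carton stands centred and squared up on the pan, let go (horizontal distance between blue_center and pan below 0.012 m and z of blue_center in the frame of pan between 0.037 and 0.053 m and angle between blue_center's own z axis and vertical below 0.1 rad and linear speed of blue below 0.02 m/s and contact force between the fingers and blue below 0.1 N and angle between the x axis of blue_center and the x axis of pan, either way round below 0.12 rad), for 1.2 s.
5. the white tub stands centred and squared up on the pan, let go (horizontal distance between tub_center and pan below 0.012 m and z of tub_center in the frame of pan between 0.03 and 0.046 m and angle between tub_center's own z axis and vertical below 0.1 rad and linear speed of tub below 0.02 m/s and contact force between the fingers and tub below 0.1 N and angle between the x axis of tub_center and the x axis of pan, either way round below 0.12 rad), for 1.2 s.
6. all the goods stand in the tray, with the display still up (all of step 1 and angle between each of tin_center, green_center, blue_center, tub_center's own z axis and vertical below 0.1 rad and linear speed of each of tin, green, blue, tub below 0.02 m/s and z of each of tin_center, blue_center in the frame of tray_in below 0.053 m and x of tin_center in the frame of tray_in between -0.11 and 0.11 m and y of tin_center in the frame of tray_in between -0.09 and 0.09 m and z of green_center in the frame of tray_in below 0.048 m and x of green_center in the frame of tray_in between -0.11 and 0.11 m and y of green_center in the frame of tray_in between -0.09 and 0.09 m and x of blue_center in the frame of tray_in between -0.11 and 0.11 m and y of blue_center in the frame of tray_in between -0.09 and 0.09 m and z of tub_center in the frame of tray_in below 0.046 m and x of tub_center in the frame of tray_in between -0.11 and 0.11 m and y of tub_center in the frame of tray_in between -0.09 and 0.09 m), for 0.2 s.
At the end, for the whole second after the job is handed in: Every item present stands upright (within 6 degrees), at rest, on the tray floor, its centre within 110 mm (x) and 90 mm (y) of the tray centre; display below 0.1 rad. On the pan each was within 12 mm of centre and (not the tin) 7 degrees of square, let go for 1.2 s (angle between each of tin_center, green_center, blue_center, tub_center's own z axis and vertical below 0.1 rad and linear speed of each of tin, green, blue, tub below 0.02 m/s and z of each of tin_center, blue_center in the frame of tray_in below 0.053 m and x of tin_center in the frame of tray_in between -0.11 and 0.11 m and y of tin_center in the frame of tray_in between -0.09 and 0.09 m and z of green_center in the frame of tray_in below 0.048 m and x of green_center in the frame of tray_in between -0.11 and 0.11 m and y of green_center in the frame of tray_in between -0.09 and 0.09 m and x of blue_center in the frame of tray_in between -0.11 and 0.11 m and y of blue_center in the frame of tray_in between -0.09 and 0.09 m and z of tub_center in the frame of tray_in below 0.046 m and x of tub_center in the frame of tray_in between -0.11 and 0.11 m and y of tub_center in the frame of tray_in between -0.09 and 0.09 m and value of joint display below 0.1 rad); the robot touches nothing.
It fails at once if the tape is moved more than 30 mm (distance of tape from where it was at the start of the episode above 0.03 m).
It fails at once if the mug is moved more than 30 mm (distance of mug from where it was at the start of the episode above 0.03 m).
It fails at once if the jar is moved more than 30 mm (distance of jar from where it was at the start of the episode above 0.03 m).
Of tin, green, blue, tub only 2 to 4 are there at a start; the rules pass over those that are not, and their reading is None.
At some moment in a run one of green, blue, tub may be knocked a few centimetres aside while the robot is not near it.
It also fails if it takes over 210 s, if anything falls off the work surface, if the arm or the gripper's body presses on something with over 40 N, if the wrist force passes 120 N, or if a joint passes its speed limit or range.

## Working session

There is one attempt and no reset: what is moved stays moved. The work goes in short steps, Python scripts to look and compute and a tool call to move; the robot and the scene stay as the last step left them, time stands still between calls to the robot, and variables do not carry over. Pictures are saved under pics/ and viewed, and the job is handed in when it is done.

Besides the shell and the picture viewer there is one more tool, called after ">>>" in YAML: its name, and indented under it one key for each argument. play_rows: Moves the arm, as the interface text tells. Its arguments: {"type":"object","properties":{"translation":{"type":"array"},"turn":{"type":"array"},"fingers":{"type":"array"},"grip_force":{"type":"number"}},"required":["translation","turn","fingers"]}

```bash
ls; mkdir -p pics; python3 - <<'E'
from bench import ctrl
import cv2
for n in("scene","top"):
    cv2.imwrite(f"pics/{n}0.png",ctrl.get_image(n)); i=ctrl.camera_info(n); print(n,i)
print(ctrl.get_state())
E
```

```text
pics
scene {'camera_matrix': array([[478.78216547,   0.        , 324.07881337],
       [  0.        , 478.78216547, 207.3522153 ],
       [  0.        ,   0.        ,   1.        ]]), 'R': array([[-0.52435971,  0.8513584 ,  0.01535471],
       [ 0.51629307,  0.33222608, -0.78934612],
       [-0.67711768, -0.40597377, -0.61375642]]), 't': array([ 0.3092697 , -0.24434317,  1.64953441])}
top {'camera_matrix': array([[382.26882382,   0.        , 322.38385226],
       [  0.        , 382.26882382, 198.69508654],
       [  0.        ,   0.        ,   1.        ]]), 'R': array([[ 0.02333216, -0.99972059, -0.0037885 ],
       [-0.98523911, -0.02235102, -0.16971839],
       [ 0.16958629,  0.00769247, -0.98548532]]), 't': array([7.83671130e-04, 6.19107835e-01, 8.76302828e-01])}
{'time': 0.1, 'joint_positions': array([-1.29690011,  0.32176455, -0.070089  ,  1.45159559,  0.02263013,
        1.3708037 , -0.05688853]), 'qd': array([ 1.48909346e-03, -1.69558797e-03, -3.24415295e-05, -2.41965250e-03,
        1.69363282e-04,  2.10026991e-05, -9.55294301e-04]), 'joint_torque': array([-2.25605295e-04, -4.92568481e+01, -4.05703336e-01, -3.13399601e+01,
       -6.40369509e-02,  3.94967885e-02,  9.15896453e-05]), 'position': array([0.16689686, 0.62767245, 0.22153937]), 'tool_rot': array([-1.56294501,  0.20403507, -0.20386511]), 'ft_force': array([ 0.17718693, -1.12403694, -0.36288544]), 'torque': array([-0.02795624, -0.01729227,  0.03180661]), 'grip_width': 1.0000231224878215}
```

View pics/scene0.png

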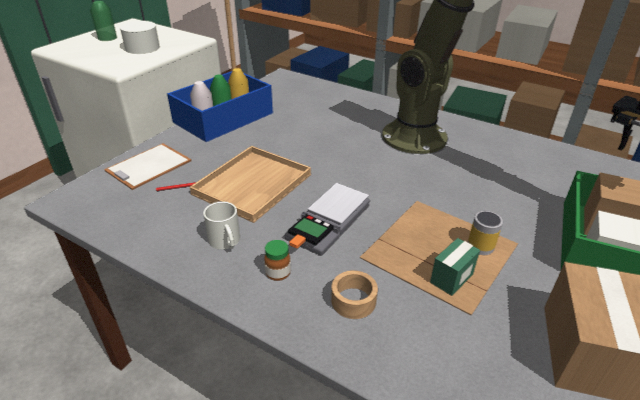

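View pics/top0.png

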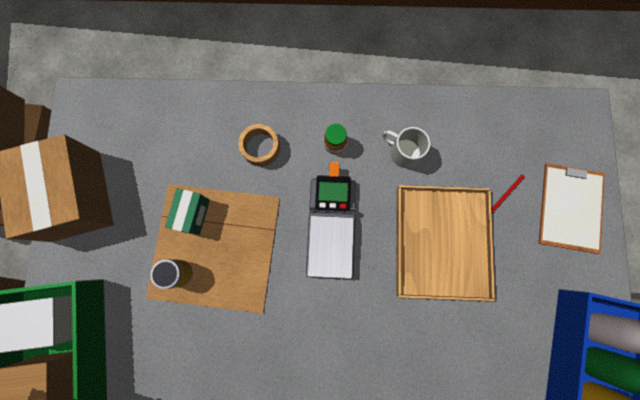

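```bash
cat > h.py <<'E'
import numpy as np, cv2
from bench import ctrl
from scipy.spatial.transform import Rotation as Ro
I={n:ctrl.camera_info(n) for n in("scene","top")}
def ray(n,uv,z):
    i=I[n]; d=i["R"].T@np.linalg.solve(i["camera_matrix"],[uv[0],uv[1],1.]); c=-i["R"].T@i["t"]
    return c+d*(z-c[2])/d[2]
def proj(n,X):
    i=I[n]; p=i["camera_matrix"]@(i["R"]@np.array(X)+i["t"]); return p[:2]/p[2]
def tri(pix):
    A=np.zeros((3,3));b=np.zeros(3)
    for n,uv in pix:
        i=I[n]; d=i["R"].T@np.linalg.solve(i["camera_matrix"],[uv[0],uv[1],1.]); d/=np.linalg.norm(d); c=-i["R"].T@i["t"]
        P=np.eye(3)-np.outer(d,d);A+=P;b+=P@c
    return np.linalg.solve(A,b)
def big(m,roi):
    x0,y0,x1,y1=roi; k=np.zeros_like(m);k[y0:y1,x0:x1]=m[y0:y1,x0:x1]
    cs,_=cv2.findContours(k,cv2.RETR_EXTERNAL,cv2.CHAIN_APPROX_NONE)
    return max(cs,key=cv2.contourArea)
def worldrect(n,c,z):
    """contour -> plane points -> min area rect (mm): centre, size, angle deg of long side in world"""
    w=np.array([ray(n,p[0],z)[:2] for p in c],np.float32)*1000
    r=cv2.minAreaRect(w); (cx,cy),(a,b),an=r
    if a<b: a,b,an=b,a,an+90
    return np.round([cx,cy,a,b,(an+90)%180-90],1)
E
python3 - <<'E'
from h import *
im=cv2.imread("pics/top0.png"); hsv=cv2.cvtColor(im,cv2.COLOR_BGR2HSV)
for nm,p in (("zoomA",(140,170,290,320)),("zoomB",(290,110,510,310))):
    x0,y0,x1,y1=p; cv2.imwrite(f"pics/{nm}.png",cv2.resize(im[y0:y1,x0:x1],None,fx=600/(y1-y0)*.95,fy=600/(y1-y0)*.95,interpolation=cv2.INTER_CUBIC))
for p in [(330,245),(332,190),(334,168),(336,135),(188,200),(205,210),(165,273),(445,240),(250,240),(330,300),(399,240)]: print(p,im[p[1],p[0]],hsv[p[1],p[0]])
for nm,uv,z in [("jar",(336,131),.08),("tape",(259,143),.048),("mug",(414,142),.09),("tab",(334,170),.033),("tin",(165,273),.094)]: print(nm,ray("top",uv,z))
E
```

```text
(330, 245) [214 210 210] [120   5 214]
(332, 190) [ 63 116  49] [ 66 147 116]
(334, 168) [ 31 118 221] [ 14 219 221]
(336, 135) [ 59 135  35] [ 67 189 135]
(188, 200) [220 223 227] [ 13   8 227]
(205, 210) [35 39 36] [53 26 39]
(165, 273) [63 59 59] [120  16  63]
(445, 240) [ 95 153 203] [ 16 136 203]
(250, 240) [ 82 131 174] [ 16 135 174]
(330, 300) [137 135 129] [ 98  15 137]
(399, 240) [ 98 160 209] [ 17 135 209]
jar [ 0.78208522 -0.01440108  0.08      ]
tape [0.75789185 0.1773281  0.048     ]
mug [ 0.75504581 -0.20107553  0.09      ]
tab [ 0.69625483 -0.0123251   0.033     ]
tin [0.43422332 0.36477728 0.094     ]
```

```bash
python3 - <<'E'
from h import *
im=cv2.imread("pics/scene0.png")
x0,y0,x1,y1=(190,170,530,330)
cv2.imwrite("pics/zs.png",cv2.resize(im[y0:y1,x0:x1],None,fx=2.3,fy=2.3,interpolation=cv2.INTER_CUBIC))
E
```

```text
(no output)
```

View pics/zoomA.png

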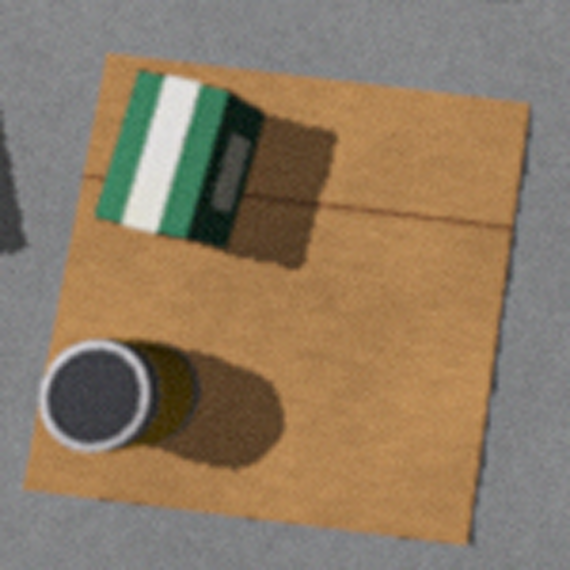

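View pics/zoomB.png

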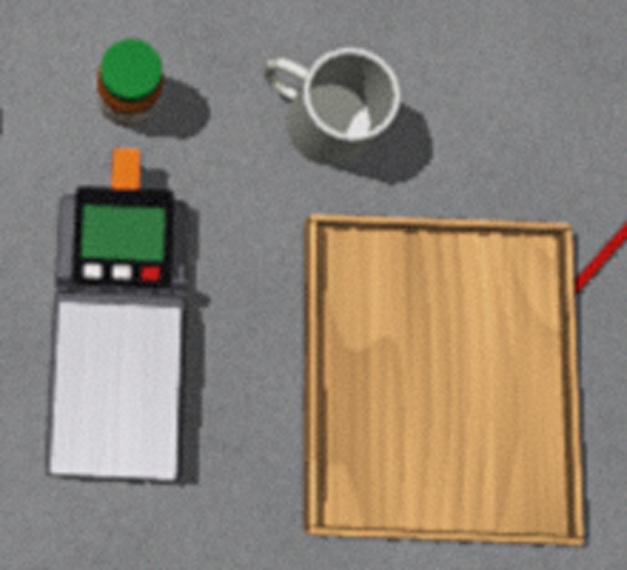

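View pics/zs.png

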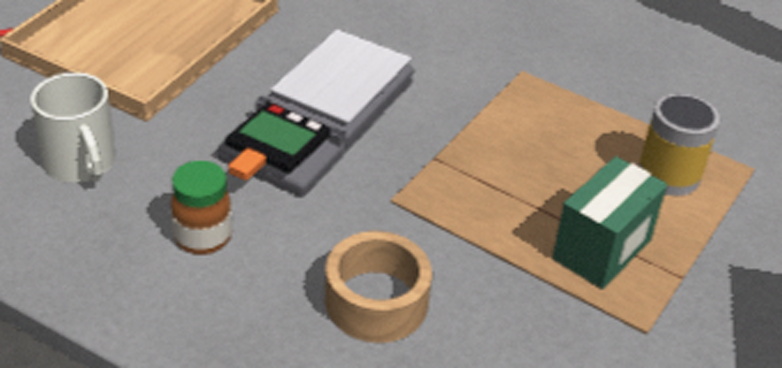

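```bash
cat >> h.py <<'E'
def measure(im,what):
    hsv=cv2.cvtColor(im,cv2.COLOR_BGR2HSV); H,S,V=cv2.split(hsv)
    out={}
    if what=="pan":
        m=((S<25)&(V>185)).astype(np.uint8)*255
        return worldrect("top",big(m,(295,205,365,290)),.04)
def tinc(im,roi,z):
    """tin top: bright grey rim ring; fit ellipse to outer contour"""
    hsv=cv2.cvtColor(im,cv2.COLOR_BGR2HSV); H,S,V=cv2.split(hsv)
    m=((S<40)&(V>150)).astype(np.uint8)*255
    return m
E
python3 - <<'E'
from h import *
im=cv2.imread("pics/top0.png"); hsv=cv2.cvtColor(im,cv2.COLOR_BGR2HSV);H,S,V=cv2.split(hsv)
print("pan",measure(im,"pan"))
m=((H>5)&(H<25)&(S>170)&(V>150)).astype(np.uint8)*255
c=big(m,(315,150,350,185)); print("tab",worldrect("top",c,.039))
m=((H>8)&(H<25)&(S>80)&(V>60)).astype(np.uint8)*255
c=big(m,(385,175,510,310)); print("tray",worldrect("top",c,.028))
m=(((H>55)&(H<85)&(S>90)&(V>75))|((S<30)&(V>170))).astype(np.uint8)*255
c=big(m,(160,180,215,240)); print("green",worldrect("top",c,.084))
for lo in (120,140,160):
    m=((S<60)&(V>lo)).astype(np.uint8)*255
    c=big(m,(150,257,182,291)); w=np.array([ray("top",p[0],.094)[:2] for p in c],np.float32)*1000
    print("tin",lo,cv2.fitEllipse(w),cv2.minEnclosingCircle(w))
m=((V<60)).astype(np.uint8)*255
c=big(m,(310,170,356,214));print("panel",worldrect("top",c,.039))
E
```

```text
pan [505.4  -7.1 142.9 103.   -1.3]
tab [698.6 -10.9  33.5  22.5   0.9]
tray [ 524.2 -286.7  275.7  234.2   -0.7]
green [579.5 341.4  93.9  57.2 -11.8]
tin 120 ((435.1237487792969, 368.7165832519531), (60.212467193603516, 75.69811248779297), 133.37535095214844) ((439.5055847167969, 372.4620361328125), 41.80867385864258)
tin 140 ((433.0430603027344, 367.16009521484375), (62.42424774169922, 64.49480438232422), 145.63832092285156) ((433.9090270996094, 368.43328857421875), 34.31987380981445)
tin 160 ((433.08831787109375, 367.04278564453125), (62.23759460449219, 62.90437316894531), 74.57720947265625) ((433.0710754394531, 367.06927490234375), 32.55440139770508)
panel [633.3 -11.2 108.1  93.1 -89.5]
```

```bash
cat >> h.py <<'E'
def goal(yaw,tilt=0.):
    # tool y down; jaw z along the world direction perpendicular to heading `yaw` ; tilt: rotation about jaw axis
    h=np.array([np.cos(yaw),np.sin(yaw),0]); l=np.array([-np.sin(yaw),np.cos(yaw),0]); 
    y=-np.array([0,0,1.])*np.cos(tilt)+h*np.sin(tilt)
    best=None
    R0=Ro.from_rotvec(ctrl.get_state()["tool_rot"]).as_matrix()
    for s in(1,-1):
        z=l*s; R=np.column_stack([np.cross(y,z),y,z]); a=Ro.from_matrix(R0.T@R).magnitude()
        if best is None or a<best[0]: best=(a,R)
    return best[1]
def plan(P,R,):
    """shift in present tool axes (mm) then turn in tool axes"""
    s=ctrl.get_state(); R0=Ro.from_rotvec(s["tool_rot"]).as_matrix()
    d=np.array(P)-s["position"]
    print("pos",s["position"].round(4),"t",round(s["time"],2),"w",round(float(s["grip_width"]),3),"F",s["ft_force"].round(1))
    print("shift(old axes)",(R0.T@d*1000).round(1),"shift(goal axes)",(R.T@d*1000).round(1),"turn",Ro.from_matrix(R0.T@R).as_rotvec().round(4))
E
python3 - <<'E'
from h import *
R0=Ro.from_rotvec(ctrl.get_state()["tool_rot"]).as_matrix();print(R0.round(3))
hx=np.array([.5054,-.0071])+.09*np.array([np.cos(-.021),np.sin(-.021)]);print("hinge",hx)
R=goal(-.021);print(R.round(3))
g=hx+.108*np.array([np.cos(-.021),np.sin(-.021)]);print(g)
plan([*g,.12],R)
E
```

```text
[[ 0.966 -0.     0.257]
 [-0.257 -0.002  0.966]
 [ 0.    -1.    -0.002]]
hinge [ 0.59538016 -0.00898986]
[[ 1.     0.     0.021]
 [-0.021 -0.     1.   ]
 [ 0.    -1.     0.   ]]
[ 0.70335634 -0.01125769]
pos [0.1669 0.6277 0.2215] t 0.1 w 1.0 F [ 0.2 -1.1 -0.4]
shift(old axes) [ 682.6  102.5 -479.5] shift(goal axes) [ 549.8  101.5 -627.5] turn [ 1.800e-03 -2.387e-01 -1.000e-04]
```

>>> play_rows:
  translation:
    - [0,0,0]
    - [0,0,0]
    - [26,0,-30]
    - [26,0,-30]
    - [26,0,-30]
    - [26,0,-30]
    - [26,0,-30]
    - [26,0,-30]
    - [26,0,-30]
    - [26,0,-30]
  turn:
    - [0.001,-0.12,0]
    - [0.001,-0.119,0]
    - [0,0,0]
    - [0,0,0]
    - [0,0,0]
    - [0,0,0]
    - [0,0,0]
    - [0,0,0]
    - [0,0,0]
    - [0,0,0]
  fingers: [1,1,0,0,0,0,0,0,0,0]
  grip_force: 20

```text
time: 0.93
position: [0.3707, 0.382, 0.2219]
tool_rot: [-1.569, 0.016, -0.016]
ft_force: [1.0, 0.7, -0.7]
grip_width: 0.523
```

>>> play_rows:
  translation:
    - [26,0,-30]
    - [26,0,-30]
    - [26,0,-30]
    - [26,0,-30]
    - [26,0,-30]
    - [26,0,-30]
    - [26,0,-30]
    - [26,0,-30]
    - [26,0,-30]
    - [26,0,-30]
  turn:
    - [0,0,0]
    - [0,0,0]
    - [0,0,0]
    - [0,0,0]
    - [0,0,0]
    - [0,0,0]
    - [0,0,0]
    - [0,0,0]
    - [0,0,0]
    - [0,0,0]
  fingers: [0,0,0,0,0,0,0,0,0,0]

```text
time: 1.77
position: [0.6244, 0.077, 0.2213]
tool_rot: [-1.569, 0.016, -0.016]
ft_force: [0.6, 1.0, 0.2]
grip_width: 0.497
```

```bash
python3 - <<'E'
from h import *
plan([.7034,-.0113,.014],goal(-.021))
E
```

```text
pos [0.6244 0.077  0.2213] t 1.77 w 0.497 F [0.6 1.  0.2]
shift(old axes) [ 80.9 207.1 -87.1] shift(goal axes) [ 80.9 207.3 -86.6] turn [-0.002   0.0005 -0.0002]
```

>>> play_rows:
  translation:
    - [27,0,-29]
    - [27,0,-29]
    - [27,0,-29]
    - [0,30,0]
    - [0,30,0]
    - [0,30,0]
    - [0,30,0]
    - [0,20,0]
    - [0,0,0]
    - [0,0,0]
  turn:
    - [0,0,0]
    - [0,0,0]
    - [0,0,0]
    - [0,0,0]
    - [0,0,0]
    - [0,0,0]
    - [0,0,0]
    - [0,0,0]
    - [0,0,0]
    - [0,0,0]
  fingers: [0,0,0,0,0,0,0,0,0,0]

```text
time: 2.6
position: [0.7018, -0.0097, 0.08]
tool_rot: [-1.569, 0.019, -0.014]
ft_force: [0.5, 0.9, 0.6]
grip_width: 0.5
```

```bash
cat > snap.py <<'E'
import sys
from h import *
n,roi,f,name=sys.argv[1],eval(sys.argv[2]),float(sys.argv[3]),sys.argv[4]
im=ctrl.get_image(n); cv2.imwrite(f"pics/{name}_full.png",im); x0,y0,x1,y1=roi
cv2.imwrite(f"pics/{name}.png",cv2.resize(im[y0:y1,x0:x1],None,fx=f,fy=f,interpolation=cv2.INTER_CUBIC))
E
python3 snap.py scene "(230,150,420,300)" 4 s1; python3 snap.py top "(250,90,430,240)" 4 t1;python3 - <<'E'
from h import *
plan([.7034,-.0113,.014],goal(-.021))
E
```

```text
pos [ 0.7041 -0.0099  0.0833] t 2.7 w 0.5 F [ 1.   0.3 -0.1]
shift(old axes) [-0.8 69.3 -1.5] shift(goal axes) [-0.6 69.3 -1.4] turn [-0.002   0.0003  0.0029]
```

View pics/s1.png

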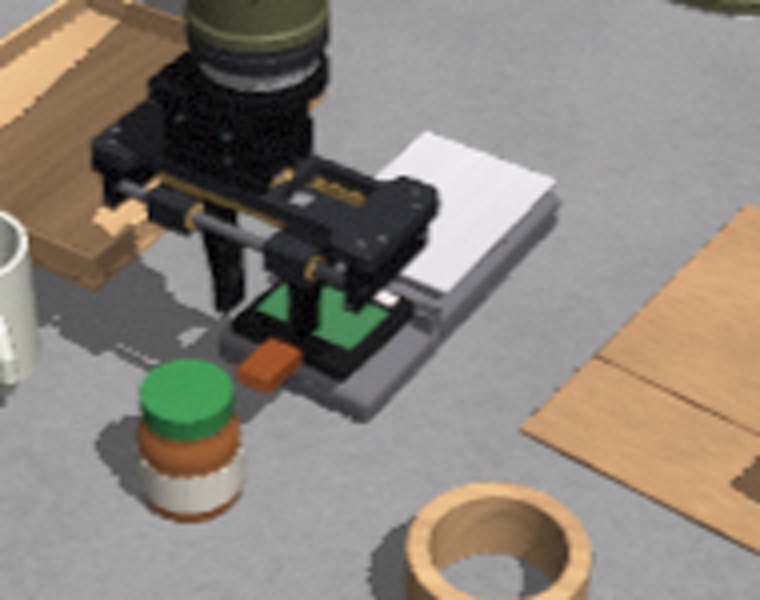

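View pics/t1.png

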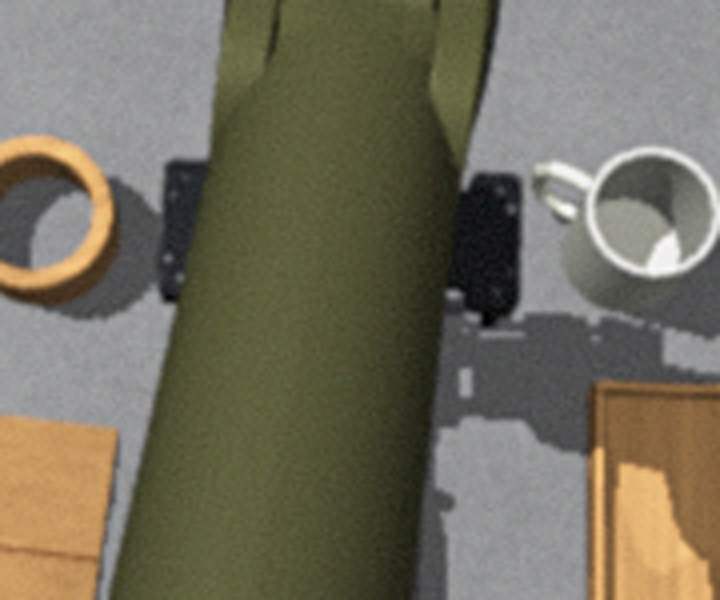

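>>> play_rows:
  translation:
    - [0,20,-1]
    - [0,20,0]
    - [0,15,0]
    - [0,10,0]
    - [0,4,0]
    - [0,0,0]
    - [0,0,0]
    - [0,0,0]
    - [0,0,0]
    - [0,0,0]
  turn:
    - [0,0,0]
    - [0,0,0]
    - [0,0,0]
    - [0,0,0]
    - [0,0,0]
    - [0,0,0]
    - [0,0,0]
    - [0,0,0]
    - [0,0,0]
    - [0,0,0]
  fingers: [0,0,0,0,0,0,0,-1,-1,-1]

```text
time: 3.53
position: [0.7035, -0.0107, 0.0134]
tool_rot: [-1.569, 0.015, -0.018]
ft_force: [0.3, -0.2, 0.5]
grip_width: 0.354
```

>>> play_rows:
  translation:
    - [0,0,0]
    - [0,0,0]
    - [0,0,0]
    - [0,0,0]
    - [0,0,0]
    - [0,0,0]
    - [0,0,0]
    - [0,0,0]
    - [0,0,0]
    - [0,0,0]
  turn:
    - [0,0,0]
    - [0,0,0]
    - [0,0,0]
    - [0,0,0]
    - [0,0,0]
    - [0,0,0]
    - [0,0,0]
    - [0,0,0]
    - [0,0,0]
    - [0,0,0]
  fingers: [-1,-1,-1,-1,-1,-1,-1,-1,-1,-1]

```text
time: 4.37
position: [0.7033, -0.0121, 0.0127]
tool_rot: [-1.57, 0.016, -0.018]
ft_force: [1.1, -5.5, 2.2]
grip_width: 0.267
```

```bash
python3 - <<'E'
from h import *
plan([.7034,-.0113,.014],goal(-.021))
# arc: grasp point at distance r from hinge, angle th, tool tilt th*0.5 about jaw axis
R0=Ro.from_rotvec(ctrl.get_state()["tool_rot"]).as_matrix(); p0=ctrl.get_state()["position"]
g0=p0-R0[:,1]*.019; h=np.array([np.cos(-.021),np.sin(-.021),0]); H=np.array([.5954,-.0090,.033])
r=(g0-H)@h; z0=g0[2]-.033; print("r",r,"z",z0)
N=13; pos=[];Rs=[]
for k in range(N+1):
    th=k/N*.785; g=H+h*(r*np.cos(th)-z0*np.sin(th))+np.array([0,0,1])*(r*np.sin(th)+z0*np.cos(th))
    R=R0@Ro.from_rotvec([0,0,0.5*th]).as_matrix(); pos.append(g+R[:,1]*.019);Rs.append(R)
print("tilt check tool y after:",Rs[-1][:,1].round(3))
for k in range(N): print((Rs[k].T@(pos[k+1]-pos[k])*1000).round(1), .5*.785/N)
E
```

```text
pos [ 0.7033 -0.0121  0.0127] t 4.37 w 0.267 F [ 1.1 -5.5  2.2]
shift(old axes) [ 0.1 -1.3  0.8] shift(goal axes) [ 0.1 -1.3  0.8] turn [-0.0005 -0.0005  0.0013]
r 0.1079347029564073 z -0.0012743895686791948
tilt check tool y after: [-0.381  0.009 -0.924]
[-0.7 -6.5  0. ] 0.030192307692307692
[-1.3 -6.5  0. ] 0.030192307692307692
[-1.9 -6.4  0. ] 0.030192307692307692
[-2.4 -6.3  0. ] 0.030192307692307692
[-3.  -6.1  0. ] 0.030192307692307692
[-3.5 -5.8  0. ] 0.030192307692307692
[-4.  -5.5  0. ] 0.030192307692307692
[-4.5 -5.2  0. ] 0.030192307692307692
[-5.  -4.8  0. ] 0.030192307692307692
[-5.4 -4.4  0. ] 0.030192307692307692
[-5.8 -3.9  0. ] 0.030192307692307692
[-6.1 -3.5  0. ] 0.030192307692307692
[-6.4 -2.9  0. ] 0.030192307692307692
```

```bash
python3 - <<'E'
from h import *
R0=Ro.from_rotvec(ctrl.get_state()["tool_rot"]).as_matrix(); p0=ctrl.get_state()["position"]
g0=p0-R0[:,1]*.019; h=np.array([np.cos(-.021),np.sin(-.021),0]); H=np.array([.5954,-.0090,.033])
r=(g0-H)@h; z0=g0[2]-.033
N=16; pos=[];Rs=[]
for k in range(N+1):
    th=k/N*.80; g=H+h*(r*np.cos(th)-z0*np.sin(th))+np.array([0,0,1])*(r*np.sin(th)+z0*np.cos(th))
    R=R0@Ro.from_rotvec([0,0,-0.5*th]).as_matrix(); pos.append(g+R[:,1]*.019);Rs.append(R)
print("tilt check tool y after:",Rs[-1][:,1].round(3),pos[-1])
for k in range(N): print((Rs[k].T@(pos[k+1]-pos[k])*1000).round(1), -.5*.8/N)
E
```

```text
tilt check tool y after: [ 0.391 -0.008 -0.921] [ 0.67891658 -0.01074931  0.0920493 ]
[ 0.4 -5.4  0. ] -0.025
[ 0.3 -5.4  0. ] -0.025
[ 0.1 -5.4  0. ] -0.025
[ 0.  -5.4  0. ] -0.025
[-0.1 -5.4  0. ] -0.025
[-0.3 -5.4  0. ] -0.025
[-0.4 -5.3  0. ] -0.025
[-0.5 -5.3  0. ] -0.025
[-0.7 -5.3  0. ] -0.025
[-0.8 -5.3  0. ] -0.025
[-0.9 -5.2  0. ] -0.025
[-1.1 -5.2  0. ] -0.025
[-1.2 -5.1  0. ] -0.025
[-1.3 -5.1  0. ] -0.025
[-1.4 -5.1  0. ] -0.025
[-1.6 -5.  -0. ] -0.025
```

>>> play_rows:
  translation:
    - [0.4,-5.4,0]
    - [0.3,-5.4,0]
    - [0.1,-5.4,0]
    - [0,-5.4,0]
    - [-0.1,-5.4,0]
    - [-0.3,-5.4,0]
    - [-0.4,-5.3,0]
    - [-0.5,-5.3,0]
    - [-0.7,-5.3,0]
    - [-0.8,-5.3,0]
  turn:
    - [0,0,-0.025]
    - [0,0,-0.025]
    - [0,0,-0.025]
    - [0,0,-0.025]
    - [0,0,-0.025]
    - [0,0,-0.025]
    - [0,0,-0.025]
    - [0,0,-0.025]
    - [0,0,-0.025]
    - [0,0,-0.025]
  fingers: [-1,-1,-1,-1,-1,-1,-1,-1,-1,-1]

```text
time: 5.2
position: [0.6946, -0.0119, 0.0644]
tool_rot: [-1.564, -0.18, -0.214]
ft_force: [2.1, -5.7, -4.0]
grip_width: 0.268
```

>>> play_rows:
  translation:
    - [-0.9,-5.2,0]
    - [-1.1,-5.2,0]
    - [-1.2,-5.1,0]
    - [-1.3,-5.1,0]
    - [-1.4,-5.1,0]
    - [-1.6,-5.0,0]
    - [0,0,0]
    - [0,0,0]
    - [0,0,0]
    - [0,0,0]
  turn:
    - [0,0,-0.025]
    - [0,0,-0.025]
    - [0,0,-0.025]
    - [0,0,-0.025]
    - [0,0,-0.025]
    - [0,0,-0.025]
    - [0,0,0]
    - [0,0,0]
    - [0,0,0]
    - [0,0,0]
  fingers: [-1,-1,-1,-1,-1,-1,-1,-1,-1,-1]

```text
time: 6.03
position: [0.6773, -0.0115, 0.0911]
tool_rot: [-1.551, -0.295, -0.33]
ft_force: [-1.0, -6.7, 0.7]
grip_width: 0.27
```

```bash
python3 - <<'E'
from h import *
s=ctrl.get_state(); R0=Ro.from_rotvec(s["tool_rot"]).as_matrix()
g=s["position"]-R0[:,1]*.019; print(g, np.arctan2(g[2]-.033,g[0]-.5954),s["grip_width"],s["ft_force"])
E
python3 snap.py scene "(230,150,420,300)" 4 s2
```

```text
[ 0.66997304 -0.01137361  0.1086608 ] 0.7926384438662101 0.2697997506455245 [-1.02774759 -6.73470525  0.69650372]
```

View pics/s2.png

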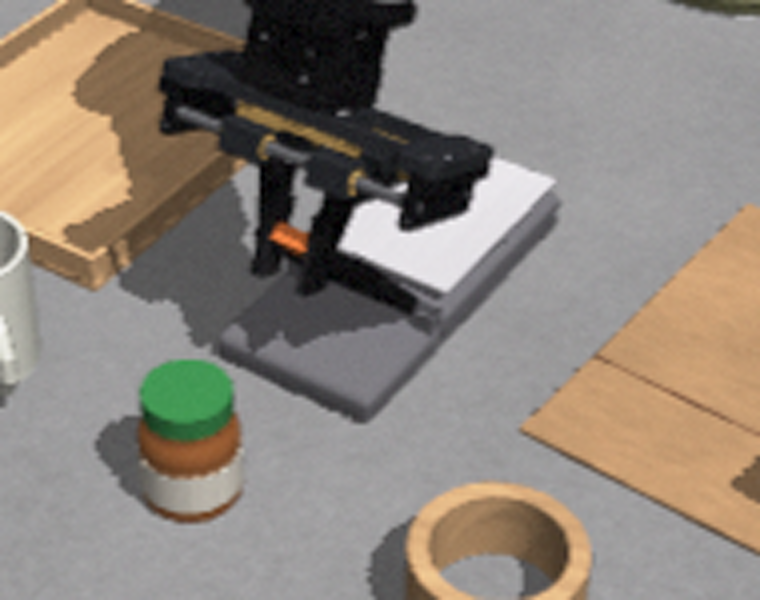

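>>> play_rows:
  translation:
    - [0,0,0]
    - [0,0,0]
    - [0,0,0]
    - [0,0,0]
    - [0,-25,0]
    - [0,-30,0]
    - [0,-30,0]
    - [0,-30,0]
    - [0,0,0]
    - [0,0,0]
  turn:
    - [0,0,0]
    - [0,0,0]
    - [0,0,0]
    - [0,0,0]
    - [0,0,0]
    - [0,0,0]
    - [0,0,0]
    - [0,0,0.1]
    - [0,0,0.1]
    - [0,0,0.1]
  fingers: [0,0,0,0,0,0,0,0,1,1]

```text
time: 6.92
position: [0.6345, -0.0077, 0.2017]
tool_rot: [-1.564, -0.066, -0.096]
ft_force: [0.3, -0.3, 0.6]
grip_width: 0.584
```

```bash
python3 - <<'E'
from h import *
plan([.433,.367,.22],goal(-.021))
plan([.433,.367,.031],goal(-.021))
E
```

```text
pos [ 0.6345 -0.0077  0.2017] t 6.92 w 0.584 F [ 0.3 -0.3  0.6]
shift(old axes) [-205.5  -37.4  371. ] shift(goal axes) [-209.3  -18.3  370.4] turn [-0.0062  0.0024  0.1032]
pos [ 0.6345 -0.0077  0.2017] t 6.92 w 0.584 F [ 0.3 -0.3  0.6]
shift(old axes) [-225.   150.6  369.9] shift(goal axes) [-209.3  170.7  370.4] turn [-0.0062  0.0024  0.1032]
```

>>> play_rows:
  translation:
    - [0,-19,0]
    - [-19,0,33.6]
    - [-19,0,33.6]
    - [-19,0,33.6]
    - [-19,0,33.6]
    - [-19,0,33.6]
    - [-19,0,33.6]
    - [-19,0,33.6]
    - [-19,0,33.6]
    - [-19,0,33.6]
  turn:
    - [-0.006,0.002,0.103]
    - [0,0,0]
    - [0,0,0]
    - [0,0,0]
    - [0,0,0]
    - [0,0,0]
    - [0,0,0]
    - [0,0,0]
    - [0,0,0]
    - [0,0,0]
  fingers: [1,1,1,1,1,1,1,1,1,1]

```text
time: 7.75
position: [0.4662, 0.2991, 0.2158]
tool_rot: [-1.573, 0.019, -0.016]
ft_force: [0.4, 0.0, 0.2]
grip_width: 1.0
```

>>> play_rows:
  translation:
    - [-19,0,33.6]
    - [-19,0,34]
    - [0,0,0]
    - [0,0,0]
    - [0,0,0]
    - [0,0,0]
    - [0,0,0]
    - [0,0,0]
    - [0,0,0]
    - [0,0,0]
  turn:
    - [0,0,0]
    - [0,0,0]
    - [0,0,0]
    - [0,0,0]
    - [0,0,0]
    - [0,0,0]
    - [0,0,0]
    - [0,0,0]
    - [0,0,0]
    - [0,0,0]
  fingers: [1,1,1,1,1,1,1,1,1,1]

```text
time: 8.58
position: [0.4318, 0.3646, 0.2154]
tool_rot: [-1.574, 0.02, -0.018]
ft_force: [-0.1, -0.1, 0.2]
grip_width: 0.999
```

```bash
python3 - <<'E'
from h import *
plan([.433,.367,.031],goal(-.021))
im=ctrl.get_image("scene");cv2.imwrite("pics/s3.png",im[100:400,200:560].repeat(2,0).repeat(2,1))
im=ctrl.get_image("top");cv2.imwrite("pics/t3.png",im[100:300,200:460].repeat(3,0).repeat(3,1))
E
```

```text
pos [0.4318 0.3646 0.2154] t 8.58 w 0.999 F [-0.1 -0.1  0.2]
shift(old axes) [  1.4 184.4   3.1] shift(goal axes) [  1.1 184.4   2.4] turn [ 0.0038 -0.0032 -0.0017]
```

View pics/s3.png

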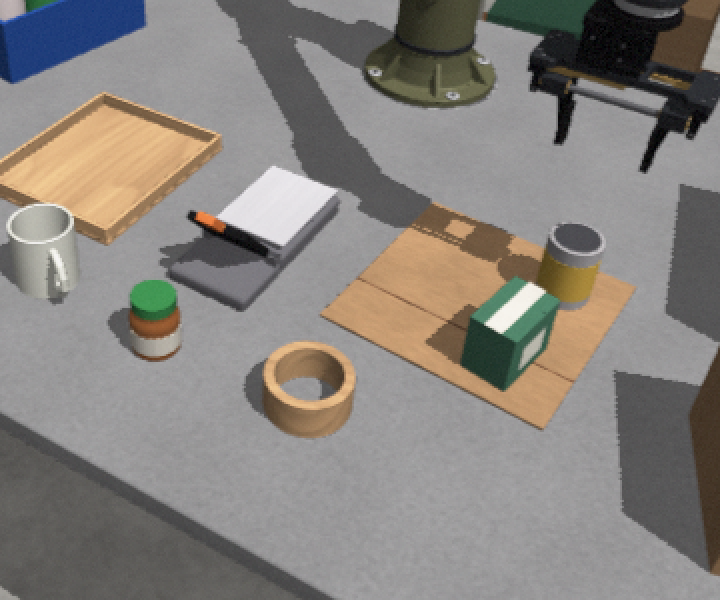

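View pics/t3.png

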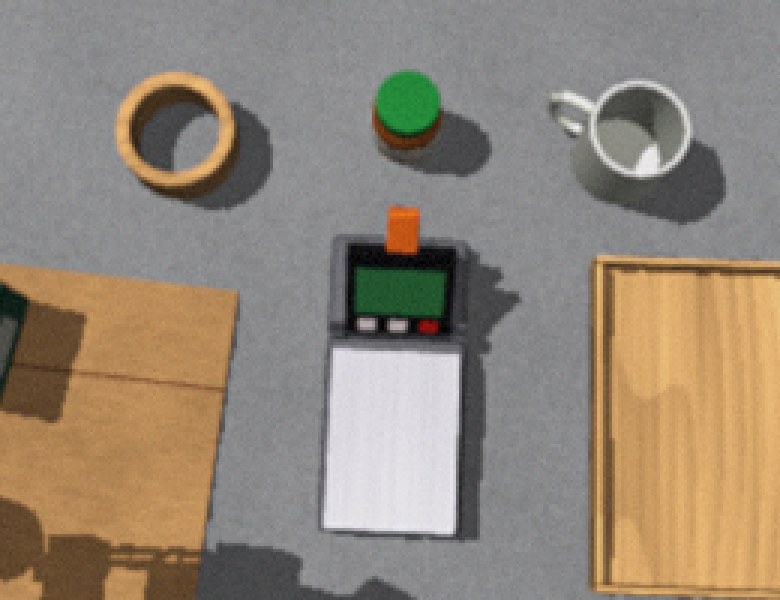

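```bash
python3 - <<'E'
from h import *
for th in (.6,.7,.785,.9): print(th,proj("top",[.5954+.12*np.cos(th)-.006*np.sin(th),-.0115,.033+.12*np.sin(th)+.006*np.cos(th)]),proj("scene",[.5954+.12*np.cos(th),-.0115,.033+.12*np.sin(th)]))
E
```

```text
0.6 [334.42226642 164.55018144] [297.15172338 220.51007505]
0.7 [334.47058691 166.78481994] [298.81707991 215.70201711]
0.785 [334.49937232 169.09169453] [300.41132954 211.64938024]
0.9 [334.51925562 172.78923028] [302.80159557 206.28713834]
```

>>> play_rows:
  translation:
    - [1,20,2.4]
    - [0,30,0]
    - [0,30,0]
    - [0,30,0]
    - [0,30,0]
    - [0,25,0]
    - [0,15,0]
    - [0,4,0]
    - [0,0,0]
    - [0,0,0]
  turn:
    - [0.004,-0.003,-0.002]
    - [0,0,0]
    - [0,0,0]
    - [0,0,0]
    - [0,0,0]
    - [0,0,0]
    - [0,0,0]
    - [0,0,0]
    - [0,0,0]
    - [0,0,0]
  fingers: [1,1,1,1,1,1,1,1,1,1]

```text
time: 9.52
position: [0.4331, 0.3679, 0.0322]
tool_rot: [-1.57, 0.015, -0.017]
ft_force: [0.1, 0.1, 1.2]
grip_width: 0.999
```

>>> play_rows:
  translation:
    - [0,0,0]
    - [0,0,0]
    - [0,0,0]
    - [0,0,0]
    - [0,0,0]
    - [0,0,0]
    - [0,0,0]
    - [0,0,0]
    - [0,0,0]
    - [0,0,0]
  turn:
    - [0,0,0]
    - [0,0,0]
    - [0,0,0]
    - [0,0,0]
    - [0,0,0]
    - [0,0,0]
    - [0,0,0]
    - [0,0,0]
    - [0,0,0]
    - [0,0,0]
  fingers: [1,-1,-1,-1,-1,-1,-1,-1,-1,-1]
  grip_force: 25

```text
time: 10.35
position: [0.4327, 0.3651, 0.0318]
tool_rot: [-1.574, 0.017, -0.016]
ft_force: [-1.5, -6.0, 6.4]
grip_width: 0.756
```

```bash
python3 - <<'E'
from h import *
plan([.5054,-.0071,.15],goal(-.021))
E
```

```text
pos [0.4327 0.3651 0.0318] t 10.35 w 0.756 F [-1.5 -6.   6.4]
shift(old axes) [  80.4 -117.1 -371. ] shift(goal axes) [  80.4 -118.2 -370.6] turn [ 0.0031 -0.0001 -0.0005]
```

>>> play_rows:
  translation:
    - [0,-15,0]
    - [0,-30,0]
    - [0,-30,0]
    - [0,-30,0]
    - [4,-10,-20]
    - [8,0,-35]
    - [8,0,-35]
    - [8,0,-35]
    - [8,0,-35]
    - [8,0,-35]
  turn:
    - [0.003,0,0]
    - [0,0,0]
    - [0,0,0]
    - [0,0,0]
    - [0,0,0]
    - [0,0,0]
    - [0,0,0]
    - [0,0,0]
    - [0,0,0]
    - [0,0,0]
  fingers: [-1,-1,-1,-1,-1,-1,-1,-1,-1,-1]

```text
time: 11.18
position: [0.4715, 0.1692, 0.1446]
tool_rot: [-1.568, 0.017, -0.014]
ft_force: [1.0, -0.1, -4.7]
grip_width: 0.749
```

>>> play_rows:
  translation:
    - [8,0,-35]
    - [8,0,-35]
    - [8,0,-35]
    - [8,0,-35]
    - [4,0,-20]
    - [0,0,-10]
    - [0,0,0]
    - [0,0,0]
    - [0,0,0]
    - [0,0,0]
  turn:
    - [0,0,0]
    - [0,0,0]
    - [0,0,0]
    - [0,0,0]
    - [0,0,0]
    - [0,0,0]
    - [0,0,0]
    - [0,0,0]
    - [0,0,0]
    - [0,0,0]
  fingers: [-1,-1,-1,-1,-1,-1,-1,-1,-1,-1]

```text
time: 12.02
position: [0.5048, 0.0029, 0.1449]
tool_rot: [-1.567, 0.013, -0.013]
ft_force: [0.3, 0.6, -5.5]
grip_width: 0.752
```

```bash
python3 - <<'E'
from h import *
plan([.5054,-.0071,.0688],goal(-.021))
E
python3 snap.py scene "(230,100,420,250)" 4 s4
```

```text
pos [0.5048 0.0029 0.1449] t 12.02 w 0.752 F [ 0.3  0.6 -5.5]
shift(old axes) [  0.8  76.1 -10.3] shift(goal axes) [  0.8  76.1 -10. ] turn [-0.0038  0.0043 -0.0004]
```

View pics/s4.png

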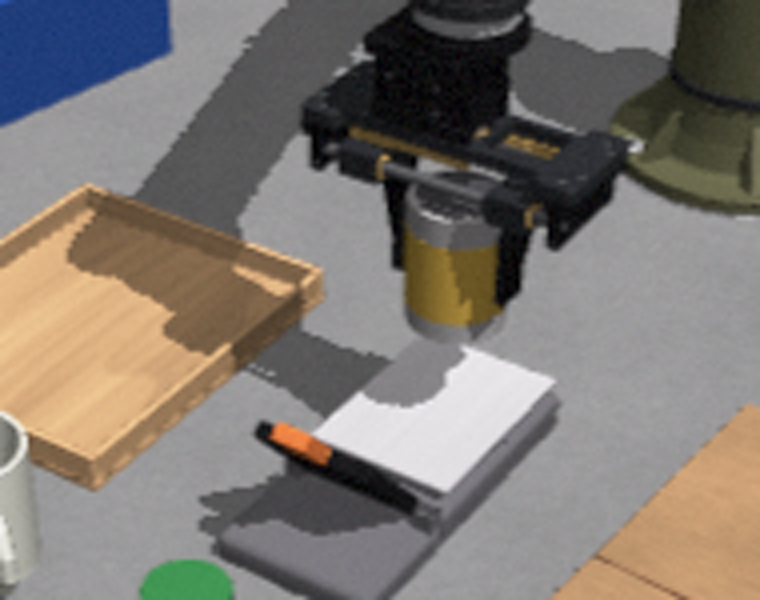

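>>> play_rows:
  translation:
    - [1,8,-10]
    - [0,18,0]
    - [0,18,0]
    - [0,15,0]
    - [0,9,0]
    - [0,5,0]
    - [0,2,0]
    - [0,0,0]
    - [0,0,0]
    - [0,0,0]
  turn:
    - [-0.004,0.004,0]
    - [0,0,0]
    - [0,0,0]
    - [0,0,0]
    - [0,0,0]
    - [0,0,0]
    - [0,0,0]
    - [0,0,0]
    - [0,0,0]
    - [0,0,0]
  fingers: [-1,-1,-1,-1,-1,-1,-1,-1,-1,-1]

```text
time: 12.9
position: [0.5068, -0.0094, 0.0711]
tool_rot: [-1.571, 0.017, -0.02]
ft_force: [0.0, 0.9, -5.9]
grip_width: 0.757
```

```bash
python3 - <<'E'
from h import *
plan([.5054,-.0071,.0688],goal(-.021))
E
```

```text
pos [ 0.5068 -0.0094  0.0711] t 12.9 w 0.757 F [ 0.   0.9 -5.9]
shift(old axes) [-1.4  2.3  2.2] shift(goal axes) [-1.4  2.3  2.2] turn [ 0.0005 -0.003   0.0021]
```

>>> play_rows:
  translation:
    - [-1,1,2]
    - [0,1,0]
    - [0,1,0]
    - [0,0,0]
    - [0,0,0]
    - [0,0,0]
    - [0,0,0]
    - [0,0,0]
    - [0,0,0]
    - [0,0,0]
  turn:
    - [0,0,0]
    - [0,0,0]
    - [0,0,0]
    - [0,0,0]
    - [0,0,0]
    - [0,0,0]
    - [0,0,0]
    - [0,0,0]
    - [0,0,0]
    - [0,0,0]
  fingers: [-1,-1,-1,-1,-1,1,1,1,1,1]

```text
time: 13.73
position: [0.5053, -0.0076, 0.0673]
tool_rot: [-1.572, 0.018, -0.02]
ft_force: [0.1, -0.6, -0.8]
grip_width: 0.978
```

>>> play_rows:
  translation:
    - [0,-20,0]
    - [0,-30,0]
    - [0,-30,0]
    - [0,-30,0]
    - [0,-30,0]
    - [0,0,0]
    - [0,0,0]
    - [0,0,0]
    - [0,0,0]
    - [0,0,0]
  turn:
    - [0,0,0]
    - [0,0,0]
    - [0,0,0]
    - [0,0,0]
    - [0,0,0]
    - [0,0,0]
    - [0,0,0]
    - [0,0,0]
    - [0,0,0]
    - [0,0,0]
  fingers: [1,1,1,1,1,1,1,1,1,1]

```text
time: 14.57
position: [0.5041, -0.0074, 0.2057]
tool_rot: [-1.572, 0.021, -0.017]
ft_force: [-0.0, -0.1, 0.7]
grip_width: 0.999
```

```bash
python3 - <<'E'
from h import *
plan([.5054,-.0071,.0688],goal(-.021))
E
python3 snap.py scene "(230,100,420,250)" 4 s5;python3 snap.py top "(250,90,430,240)" 4 t5
```

```text
pos [ 0.5041 -0.0074  0.2057] t 14.57 w 0.999 F [-0.  -0.1  0.7]
shift(old axes) [  1.6 136.9   0.5] shift(goal axes) [  1.3 136.9   0.3] turn [ 0.0016 -0.0031 -0.0023]
```

View pics/s5.png

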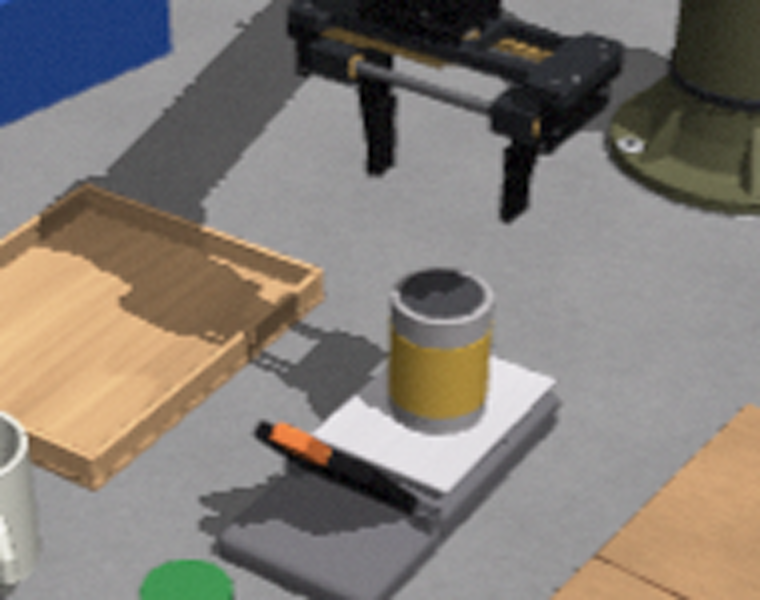

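```bash
python3 - <<'E'
from h import *
print(ray("scene",(340.3,174),.13))
for x in((.5054,-.0071,.13),(.5054,-.0071,.04)): print(proj("scene",x))
plan([.465,-.2867,.22],goal(-.021+.01))
E
```

```text
[ 0.50873552 -0.00345973  0.13      ]
[339.72536203 172.9605662 ]
[338.5384728  200.89424063]
pos [ 0.5043 -0.0074  0.2061] t 14.67 w 1.002 F [ 0.3 -0.4  0.2]
shift(old axes) [ -32.6  -13.4 -280.2] shift(goal axes) [ -36.3  -13.9 -279.7] turn [ 0.0015 -0.0132 -0.0017]
```

>>> play_rows:
  translation:
    - [0,0,0]
    - [0,0,0]
    - [0,0,0]
    - [0,0,0]
    - [0,0,0]
    - [0,0,0]
    - [0,0,0]
    - [0,0,0]
    - [0,0,0]
    - [0,0,0]
  turn:
    - [0,0,0]
    - [0,0,0]
    - [0,0,0]
    - [0,0,0]
    - [0,0,0]
    - [0,0,0]
    - [0,0,0]
    - [0,0,0]
    - [0,0,0]
    - [0,0,0]
  fingers: [1,1,1,1,1,1,1,1,1,1]

```text
time: 15.5
position: [0.505, -0.0073, 0.2072]
tool_rot: [-1.572, 0.019, -0.019]
ft_force: [0.4, 0.6, -0.2]
grip_width: 1.002
```

>>> play_rows:
  translation:
    - [0,0,0]
    - [0,0,0]
    - [0,0,0]
    - [0,0,0]
    - [0,0,0]
    - [0,0,0]
    - [1,30,0]
    - [0,30,0]
    - [0,30,0]
    - [0,25,0]
  turn:
    - [0,0,0]
    - [0,0,0]
    - [0,0,0]
    - [0,0,0]
    - [0,0,0]
    - [0,0,0]
    - [0,0,0]
    - [0,0,0]
    - [0,0,0]
    - [0,0,0]
  fingers: [1,1,1,1,1,1,1,1,1,1]

```text
time: 16.33
position: [0.5054, -0.0074, 0.0904]
tool_rot: [-1.572, 0.019, -0.019]
ft_force: [-0.6, 0.3, -0.3]
grip_width: 0.998
```

```bash
python3 - <<'E'
from h import *
plan([.5054,-.0071,.0688],goal(-.021))
E
```

```text
pos [ 0.5054 -0.0074  0.0904] t 16.33 w 0.998 F [-0.6  0.3 -0.3]
shift(old axes) [ 0.  21.6  0.3] shift(goal axes) [ 0.  21.6  0.3] turn [ 0.0009 -0.003  -0.0004]
```

>>> play_rows:
  translation:
    - [0,15,0]
    - [0,6,0]
    - [0,0,0]
    - [0,0,0]
    - [0,0,0]
    - [0,0,0]
    - [0,0,0]
    - [0,0,0]
    - [0,0,0]
    - [0,0,0]
  turn:
    - [0,0,0]
    - [0,0,0]
    - [0,0,0]
    - [0,0,0]
    - [0,0,0]
    - [0,0,0]
    - [0,0,0]
    - [0,0,0]
    - [0,0,0]
    - [0,0,0]
  fingers: [1,1,1,-1,-1,-1,-1,-1,-1,-1]

```text
time: 17.17
position: [0.5068, -0.0071, 0.0722]
tool_rot: [-1.571, 0.017, -0.02]
ft_force: [-1.8, 0.7, 5.6]
grip_width: 0.754
```

>>> play_rows:
  translation:
    - [0,0,0]
    - [0,0,0]
    - [0,-10,0]
    - [0,-25,0]
    - [0,-25,0]
    - [0,-25,0]
    - [0,-5,-15]
    - [-5,0,-30]
    - [-5,0,-30]
    - [-5,0,-30]
  turn:
    - [0,0,0]
    - [0,0,0]
    - [0,0,0]
    - [0,0,0]
    - [0,0,0]
    - [0,0,0]
    - [0,0,0]
    - [0,0,0]
    - [0,0,0]
    - [0,0,0]
  fingers: [-1,-1,-1,-1,-1,-1,-1,-1,-1,-1]

```text
time: 18.0
position: [0.4869, -0.113, 0.1607]
tool_rot: [-1.572, 0.019, -0.017]
ft_force: [1.1, 0.2, -6.0]
grip_width: 0.752
```

```bash
python3 - <<'E'
from h import *
plan([.460,-.2867,.036],goal(-.012))
E
```

```text
pos [ 0.4869 -0.113   0.1607] t 18.0 w 0.752 F [ 1.1  0.2 -6. ]
shift(old axes) [ -22.7  125.  -174.1] shift(goal axes) [ -24.9  124.7 -174. ] turn [ 0.0011 -0.011  -0.0018]
```

>>> play_rows:
  translation:
    - [-5,0,-35]
    - [-5,0,-35]
    - [-5,0,-35]
    - [-5,0,-35]
    - [-5,0,-29]
    - [0,0,-5]
    - [0,25,0]
    - [0,25,0]
    - [0,20,0]
    - [0,20,0]
  turn:
    - [0,-0.01,0]
    - [0,0,0]
    - [0,0,0]
    - [0,0,0]
    - [0,0,0]
    - [0,0,0]
    - [0,0,0]
    - [0,0,0]
    - [0,0,0]
    - [0,0,0]
  fingers: [-1,-1,-1,-1,-1,-1,-1,-1,-1,-1]

```text
time: 18.83
position: [0.4592, -0.2847, 0.0695]
tool_rot: [-1.57, 0.013, -0.009]
ft_force: [0.7, 1.2, -6.2]
grip_width: 0.753
```

>>> play_rows:
  translation:
    - [0,15,0]
    - [0,8,0]
    - [0,5,0]
    - [0,3,0]
    - [0,0,0]
    - [0,0,0]
    - [0,0,0]
    - [0,0,0]
    - [0,0,0]
    - [0,0,0]
  turn:
    - [0,0,0]
    - [0,0,0]
    - [0,0,0]
    - [0,0,0]
    - [0,0,0]
    - [0,0,0]
    - [0,0,0]
    - [0,0,0]
    - [0,0,0]
    - [0,0,0]
  fingers: [-1,-1,-1,-1,-1,-1,-1,-1,-1,-1]

```text
time: 19.67
position: [0.461, -0.2857, 0.0408]
tool_rot: [-1.572, 0.01, -0.012]
ft_force: [0.1, 1.6, -5.4]
grip_width: 0.761
```

```bash
python3 - <<'E'
from h import *
plan([.460,-.2867,.038],goal(-.012))
E
python3 snap.py top "(380,160,520,310)" 4 t6
```

```text
pos [ 0.461  -0.2857  0.0408] t 19.67 w 0.761 F [ 0.1  1.6 -5.4]
shift(old axes) [-0.9  2.8 -1. ] shift(goal axes) [-0.9  2.8 -1. ] turn [ 0.0009 -0.0021  0.001 ]
```

View pics/t6.png

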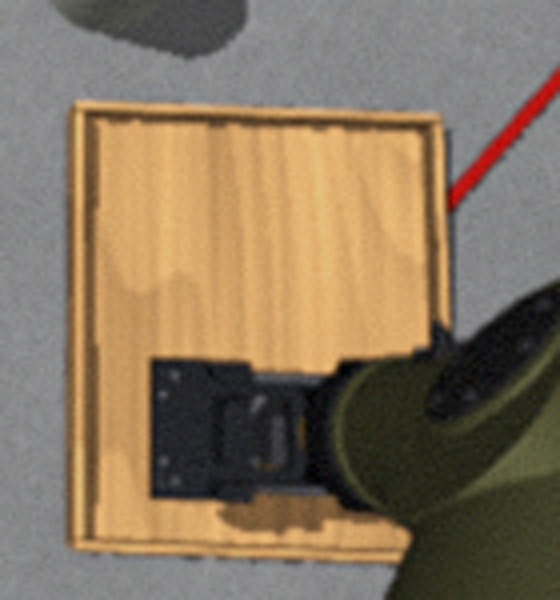

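Still hanging about 2–3 mm up over the tray; lower, release, and raise.

>>> play_rows:
  translation:
    - [0,1,0]
    - [0,1,0]
    - [0,1,0]
    - [0,0.5,0]
    - [0,0,0]
    - [0,0,0]
    - [0,0,0]
    - [0,0,0]
    - [0,0,0]
    - [0,0,0]
  turn:
    - [0,0,0]
    - [0,0,0]
    - [0,0,0]
    - [0,0,0]
    - [0,0,0]
    - [0,0,0]
    - [0,0,0]
    - [0,0,0]
    - [0,0,0]
    - [0,0,0]
  fingers: [-1,-1,-1,-1,-1,-1,1,1,1,1]

```text
time: 20.55
position: [0.4611, -0.2859, 0.0372]
tool_rot: [-1.572, 0.01, -0.012]
ft_force: [-0.2, -0.4, -0.1]
grip_width: 0.957
```

>>> play_rows:
  translation:
    - [0,0,0]
    - [0,-20,0]
    - [0,-35,0]
    - [0,-35,0]
    - [0,-35,0]
    - [0,-35,10]
    - [5,-20,35]
    - [5,0,35]
    - [5,0,35]
    - [5,0,35]
  turn:
    - [0,0,0]
    - [0,0,0]
    - [0,0,0]
    - [0,0,0]
    - [0,0,0]
    - [0,0,0]
    - [0,0,0]
    - [0,0,0]
    - [0,0,0]
    - [0,0,0]
  fingers: [1,1,1,1,1,1,1,1,1,1]

```text
time: 21.38
position: [0.4831, -0.1344, 0.2176]
tool_rot: [-1.571, 0.01, -0.014]
ft_force: [-0.1, 0.3, 0.2]
grip_width: 1.001
```

```bash
python3 - <<'E'
from h import *
im=ctrl.get_image("top");cv2.imwrite("pics/t7_full.png",im);cv2.imwrite("pics/t7.png",cv2.resize(im[90:320,130:520],None,fx=2,fy=2,interpolation=cv2.INTER_CUBIC))
hsv=cv2.cvtColor(im,cv2.COLOR_BGR2HSV);H,S,V=cv2.split(hsv)
m=(((H>55)&(H<85)&(S>90)&(V>75))|((S<30)&(V>170))).astype(np.uint8)*255
c=big(m,(150,180,260,300)); g=worldrect("top",c,.084);print("green",g)
plan([g[0]/1000,g[1]/1000,.032],goal(np.deg2rad(g[4])))
E
```

```text
green [579.7 341.1  94.4  58.1 -11.9]
pos [ 0.4846 -0.1252  0.2169] t 21.43 w 1.001 F [ 1.   6.1 -0.4]
shift(old axes) [ 92.7 187.1 465.9] shift(goal axes) [ -3.1 184.9 475.9] turn [-0.0046  0.2031  0.0009]
```

View pics/t7.png

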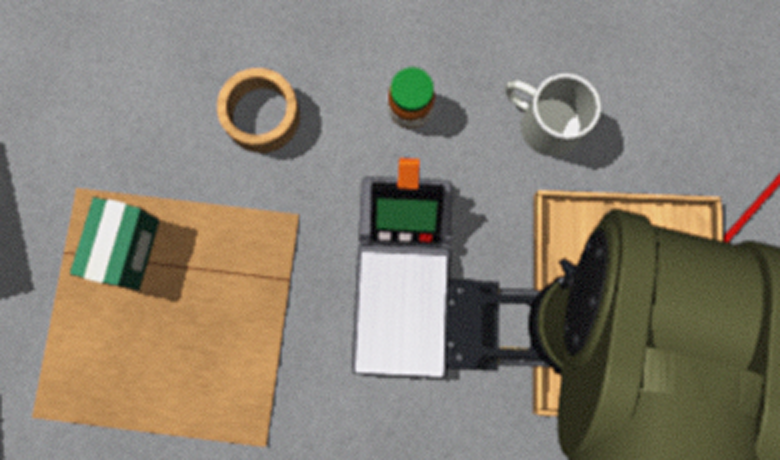

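>>> play_rows:
  translation:
    - [7,0,36]
    - [7,0,36]
    - [0,0,38]
    - [0,0,38]
    - [0,0,38]
    - [0,0,38]
    - [0,0,38]
    - [0,0,38]
    - [0,0,38]
    - [0,0,38]
  turn:
    - [-0.004,0.1,0.001]
    - [0,0.103,0]
    - [0,0,0]
    - [0,0,0]
    - [0,0,0]
    - [0,0,0]
    - [0,0,0]
    - [0,0,0]
    - [0,0,0]
    - [0,0,0]
  fingers: [1,1,1,1,1,1,1,1,1,1]

```text
time: 22.27
position: [0.5671, 0.2336, 0.2149]
tool_rot: [-1.569, 0.171, -0.17]
ft_force: [0.1, -0.0, -0.4]
grip_width: 1.002
```

```bash
python3 - <<'E'
from h import *
plan([.5797,.3412,.032],goal(np.deg2rad(-11.9)))
im=ctrl.get_image("top"); c=im[175:300,390:510]; cv2.imwrite("pics/t8.png",cv2.resize(c,None,fx=4,fy=4))
E
```

```text
pos [0.5671 0.2336 0.2149] t 22.27 w 1.002 F [ 0.1 -0.  -0.4]
shift(old axes) [-10.9 182.3 108.7] shift(goal axes) [ -9.8 182.9 107.9] turn [ 0.0049 -0.0094  0.0001]
```

View pics/t8.png

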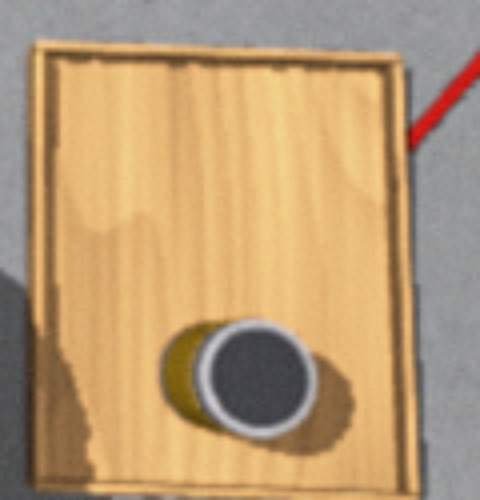

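>>> play_rows:
  translation:
    - [-3,0,36]
    - [-3,0,36]
    - [-4,0,36]
    - [0,20,0]
    - [0,30,0]
    - [0,30,0]
    - [0,30,0]
    - [0,20,0]
    - [0,0,0]
    - [0,0,0]
  turn:
    - [0.005,-0.009,0]
    - [0,0,0]
    - [0,0,0]
    - [0,0,0]
    - [0,0,0]
    - [0,0,0]
    - [0,0,0]
    - [0,0,0]
    - [0,0,0]
    - [0,0,0]
  fingers: [1,1,1,1,1,1,1,1,1,1]

```text
time: 23.15
position: [0.5791, 0.3389, 0.0838]
tool_rot: [-1.567, 0.165, -0.162]
ft_force: [-0.5, 0.6, 0.7]
grip_width: 1.003
```

```bash
python3 - <<'E'
from h import *
plan([.5797,.3412,.032],goal(np.deg2rad(-11.9)))
E
python3 snap.py scene "(400,180,540,320)" 4 s8
```

```text
pos [0.5791 0.3389 0.0838] t 23.15 w 1.003 F [-0.5  0.6  0.7]
shift(old axes) [ 0.2 51.8  2.5] shift(goal axes) [ 0.1 51.8  2.4] turn [ 0.0021 -0.0005 -0.0016]
```

View pics/s8.png

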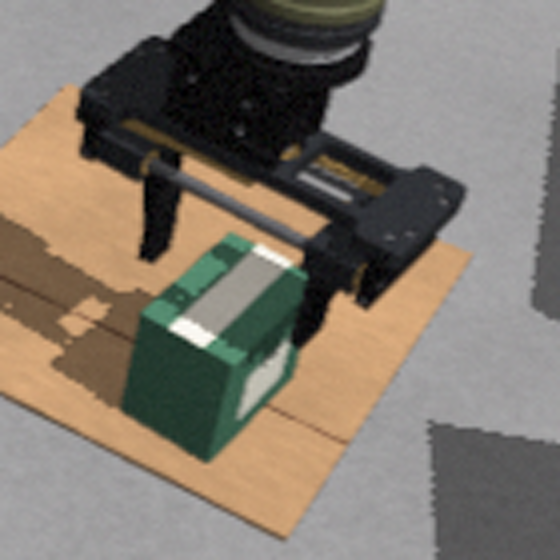

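>>> play_rows:
  translation:
    - [0,18,2.4]
    - [0,18,0]
    - [0,10,0]
    - [0,4,0]
    - [0,0,0]
    - [0,0,0]
    - [0,0,0]
    - [0,0,0]
    - [0,0,0]
    - [0,0,0]
  turn:
    - [0,0,0]
    - [0,0,0]
    - [0,0,0]
    - [0,0,0]
    - [0,0,0]
    - [0,0,0]
    - [0,0,0]
    - [0,0,0]
    - [0,0,0]
    - [0,0,0]
  fingers: [1,1,1,1,1,1,-1,-1,-1,-1]
  grip_force: 25

```text
time: 24.03
position: [0.5804, 0.3422, 0.0355]
tool_rot: [-1.564, 0.163, -0.164]
ft_force: [0.3, -0.6, -0.2]
grip_width: 0.779
```

>>> play_rows:
  translation:
    - [0,0,0]
    - [0,0,0]
    - [0,0,0]
    - [0,0,0]
    - [0,0,0]
    - [0,0,0]
    - [0,0,0]
    - [0,0,0]
    - [0,0,0]
    - [0,0,0]
  turn:
    - [0,0,0]
    - [0,0,0]
    - [0,0,0]
    - [0,0,0]
    - [0,0,0]
    - [0,0,0]
    - [0,0,0]
    - [0,0,0]
    - [0,0,0]
    - [0,0,0]
  fingers: [-1,-1,-1,-1,-1,-1,-1,-1,-1,-1]

```text
time: 24.87
position: [0.5802, 0.3415, 0.0352]
tool_rot: [-1.565, 0.164, -0.164]
ft_force: [-2.0, -3.7, 5.1]
grip_width: 0.685
```

```bash
python3 - <<'E'
from h import *
plan([.5054,-.0071,.15],goal(-.021))
E
```

```text
pos [0.5802 0.3415 0.0352] t 24.87 w 0.685 F [-2.  -3.7  5.1]
shift(old axes) [  -1.1 -114.7 -356.6] shift(goal axes) [ -67.4 -114.8 -350.1] turn [ 4.000e-04 -1.873e-01 -1.000e-04]
```

>>> play_rows:
  translation:
    - [0,-15,0]
    - [0,-30,0]
    - [0,-30,0]
    - [0,-30,0]
    - [0,-10,0]
    - [-3,0,-18]
    - [-7,0,-36]
    - [-7,0,-36]
    - [-7,0,-36]
    - [-7,0,-36]
  turn:
    - [0,0,0]
    - [0,0,0]
    - [0,0,0]
    - [0,-0.094,0]
    - [0,-0.093,0]
    - [0,0,0]
    - [0,0,0]
    - [0,0,0]
    - [0,0,0]
    - [0,0,0]
  fingers: [-1,-1,-1,-1,-1,-1,-1,-1,-1,-1]

```text
time: 25.7
position: [0.5447, 0.1797, 0.1485]
tool_rot: [-1.571, 0.017, -0.015]
ft_force: [0.7, -0.5, -3.1]
grip_width: 0.691
```

>>> play_rows:
  translation:
    - [-7,0,-36]
    - [-7,0,-36]
    - [-7,0,-36]
    - [-7,0,-36]
    - [-6,0,-24]
    - [-2,0,-12]
    - [0,0,0]
    - [0,0,0]
    - [0,0,0]
    - [0,0,0]
  turn:
    - [0,0,0]
    - [0,0,0]
    - [0,0,0]
    - [0,0,0]
    - [0,0,0]
    - [0,0,0]
    - [0,0,0]
    - [0,0,0]
    - [0,0,0]
    - [0,0,0]
  fingers: [-1,-1,-1,-1,-1,-1,-1,-1,-1,-1]

```text
time: 26.53
position: [0.5063, 0.0038, 0.1496]
tool_rot: [-1.57, 0.014, -0.014]
ft_force: [1.0, 0.4, -3.3]
grip_width: 0.689
```

```bash
python3 - <<'E'
from h import *
plan([.5054,-.0071,.0715],goal(-.021))
E
python3 snap.py scene "(230,100,420,250)" 4 s9
```

```text
pos [0.5063 0.0038 0.1496] t 26.53 w 0.689 F [ 1.   0.4 -3.3]
shift(old axes) [ -0.7  78.1 -10.9] shift(goal axes) [ -0.7  78.1 -10.9] turn [-0.0005  0.0031 -0.    ]
```

View pics/s9.png

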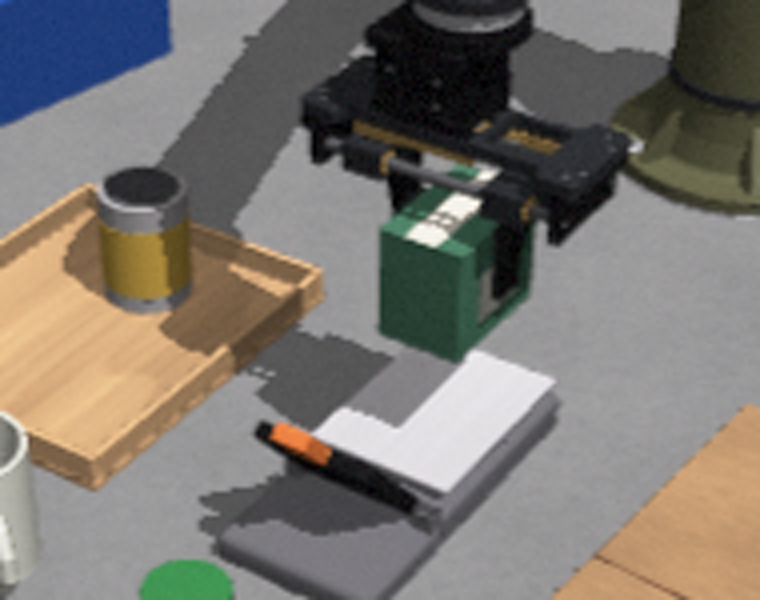

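>>> play_rows:
  translation:
    - [-1,8,-10]
    - [0,18,-1]
    - [0,18,0]
    - [0,15,0]
    - [0,9,0]
    - [0,5,0]
    - [0,3,0]
    - [0,0,0]
    - [0,0,0]
    - [0,0,0]
  turn:
    - [0,0.003,0]
    - [0,0,0]
    - [0,0,0]
    - [0,0,0]
    - [0,0,0]
    - [0,0,0]
    - [0,0,0]
    - [0,0,0]
    - [0,0,0]
    - [0,0,0]
  fingers: [-1,-1,-1,-1,-1,-1,-1,-1,-1,-1]

```text
time: 27.42
position: [0.5055, -0.0095, 0.0747]
tool_rot: [-1.57, 0.018, -0.02]
ft_force: [-0.1, 0.6, -2.7]
grip_width: 0.69
```

```bash
python3 - <<'E'
from h import *
plan([.5054,-.0071,.0712],goal(-.021))
E
```

```text
pos [ 0.5055 -0.0095  0.0747] t 27.42 w 0.69 F [-0.1  0.6 -2.7]
shift(old axes) [-0.1  3.5  2.4] shift(goal axes) [-0.1  3.5  2.4] turn [-0.0004 -0.003   0.0017]
```

>>> play_rows:
  translation:
    - [0,1,2]
    - [0,1,0]
    - [0,1,0]
    - [0,1,0]
    - [0,0,0]
    - [0,0,0]
    - [0,0,0]
    - [0,0,0]
    - [0,0,0]
    - [0,0,0]
  turn:
    - [0,0,0]
    - [0,0,0]
    - [0,0,0]
    - [0,0,0]
    - [0,0,0]
    - [0,0,0]
    - [0,0,0]
    - [0,0,0]
    - [0,0,0]
    - [0,0,0]
  fingers: [-1,-1,-1,-1,-1,-1,1,1,1,1]

```text
time: 28.25
position: [0.505, -0.0076, 0.07]
tool_rot: [-1.571, 0.019, -0.019]
ft_force: [0.0, -0.8, -0.0]
grip_width: 0.905
```

>>> play_rows:
  translation:
    - [0,0,0]
    - [0,-20,0]
    - [0,-35,0]
    - [0,-35,0]
    - [0,-25,-10]
    - [0,0,-35]
    - [0,0,-35]
    - [0,0,-35]
    - [0,0,-35]
    - [0,0,0]
  turn:
    - [0,0,0]
    - [0,0,0]
    - [0,0,0]
    - [0,0,0]
    - [0,0,0]
    - [0,0,0]
    - [0,0,0]
    - [0,0,0]
    - [0,0,0]
    - [0,0,0]
  fingers: [1,1,1,1,1,1,1,1,1,1]

```text
time: 29.08
position: [0.4996, -0.1662, 0.1855]
tool_rot: [-1.575, 0.026, -0.028]
ft_force: [-0.5, -0.7, 0.2]
grip_width: 0.997
```

```bash
cat > g.py <<'E'
from h import *
im=ctrl.get_image("top");cv2.imwrite("pics/t10.png",cv2.resize(im[130:300,270:510],None,fx=3,fy=3,interpolation=cv2.INTER_CUBIC))
hsv=cv2.cvtColor(im,cv2.COLOR_BGR2HSV);H,S,V=cv2.split(hsv)
m=((H>55)&(H<85)&(S>90)&(V>75)).astype(np.uint8)*255
m=cv2.morphologyEx(m,cv2.MORPH_CLOSE,np.ones((11,11)))
m[:212]=0
c=big(m,(295,200,370,290)); print("green",worldrect("top",c,.12))
s=ctrl.get_state();print(s["position"],s["time"])
E
python3 g.py;python3 snap.py scene "(230,100,420,250)" 4 s10
```

```text
green [502.9 -27.2  92.   15.6  -1.3]
[ 0.50020159 -0.16215528  0.18512029] 29.1333
```

View pics/s10.png

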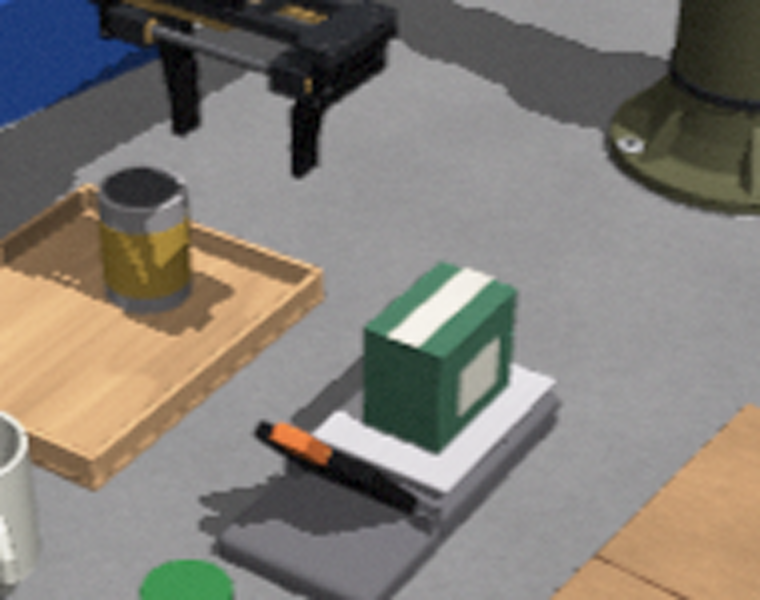

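View pics/t10.png

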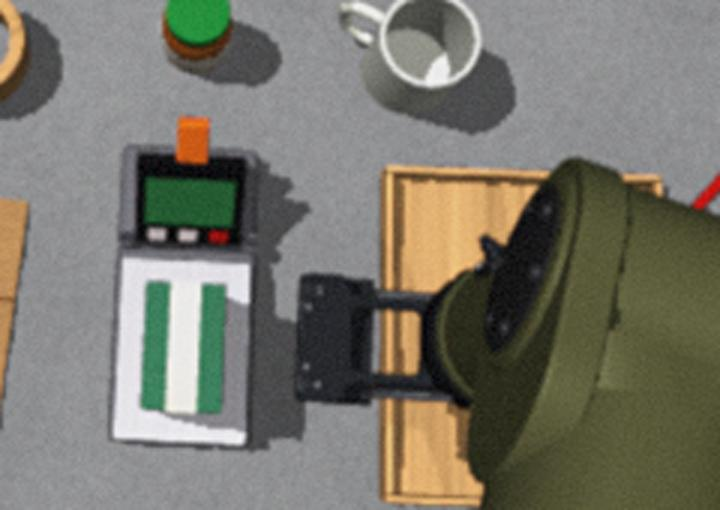

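```bash
python3 - <<'E'
from h import *
print(ray("top",(331.5,245.7),.12)*1000)
E
```

```text
[502.65568944  -8.05397497 120.        ]
```

>>> play_rows:
  translation:
    - [0,0,0]
    - [0,0,0]
    - [0,0,0]
    - [0,0,0]
    - [0,0,0]
    - [0,0,0]
    - [0,0,0]
    - [0,0,0]
    - [0,0,0]
    - [0,0,0]
  turn:
    - [0,0,0]
    - [0,0,0]
    - [0,0,0]
    - [0,0,0]
    - [0,0,0]
    - [0,0,0]
    - [0,0,0]
    - [0,0,0]
    - [0,0,0]
    - [0,0,0]
  fingers: [1,1,1,1,1,1,1,1,1,1]

```text
time: 30.02
position: [0.5011, -0.1575, 0.1849]
tool_rot: [-1.571, 0.019, -0.019]
ft_force: [0.2, 0.2, 0.5]
grip_width: 0.999
```

```bash
python3 g.py; python3 - <<'E'
from h import *
plan([.5054,-.0074,.19],goal(-.021))
E
```

```text
green [503.7 -27.1  90.2  15.8  -1. ]
[ 0.50112594 -0.15751584  0.18486889] 30.0667
pos [ 0.5011 -0.1575  0.1849] t 30.07 w 1.0 F [0.6 1.  1. ]
shift(old axes) [  0.6  -5.1 150.2] shift(goal axes) [  1.1  -5.1 150.2] turn [-0.0001 -0.0032  0.0001]
```

View pics/t10.png

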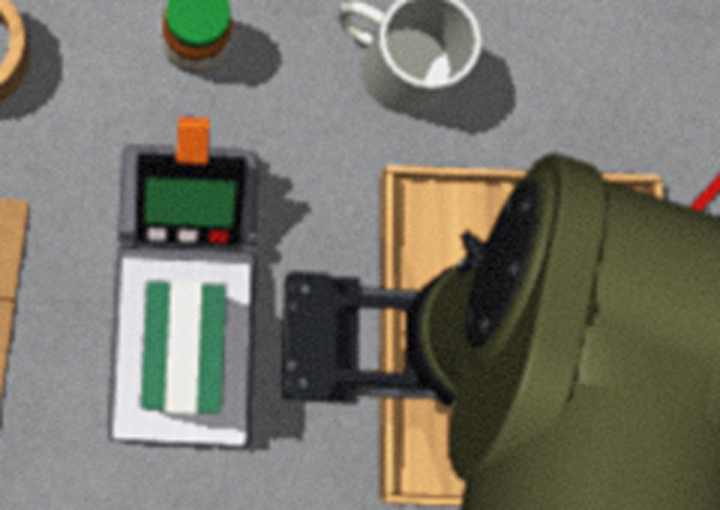

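>>> play_rows:
  translation:
    - [0,0,25]
    - [0,0,35]
    - [0,0,35]
    - [0,0,35]
    - [0,0,20]
    - [0,20,0]
    - [0,30,0]
    - [0,30,0]
    - [0,20,0]
    - [0,0,0]
  turn:
    - [0,0,0]
    - [0,0,0]
    - [0,0,0]
    - [0,0,0]
    - [0,0,0]
    - [0,0,0]
    - [0,0,0]
    - [0,0,0]
    - [0,0,0]
    - [0,0,0]
  fingers: [1,1,1,1,1,1,1,1,1,1]

```text
time: 30.9
position: [0.5012, -0.0077, 0.0808]
tool_rot: [-1.572, 0.025, -0.013]
ft_force: [-0.9, 0.5, -0.3]
grip_width: 0.997
```

>>> play_rows:
  translation:
    - [0,8,0]
    - [0,5,0]
    - [0,0,0]
    - [0,0,0]
    - [0,0,0]
    - [0,0,0]
    - [0,0,0]
    - [0,0,0]
    - [0,0,0]
    - [0,0,0]
  turn:
    - [0,0,0]
    - [0,0,0]
    - [0,0,0]
    - [0,0,0]
    - [0,0,0]
    - [0,0,0]
    - [0,0,0]
    - [0,0,0]
    - [0,0,0]
    - [0,0,0]
  fingers: [1,1,1,-1,-1,-1,-1,-1,-1,-1]

```text
time: 31.73
position: [0.505, -0.0073, 0.0723]
tool_rot: [-1.57, 0.018, -0.019]
ft_force: [-0.2, 0.6, 1.8]
grip_width: 0.687
```

>>> play_rows:
  translation:
    - [0,0,0]
    - [0,0,0]
    - [0,0,0]
    - [0,-10,0]
    - [0,-25,0]
    - [0,-25,0]
    - [0,-25,0]
    - [4,-5,-15]
    - [8,0,-30]
    - [8,0,-30]
  turn:
    - [0,0,0]
    - [0,0,0]
    - [0,0,0]
    - [0,0,0]
    - [0,0,0]
    - [0,0,0]
    - [0,0,0]
    - [0,0,0]
    - [0,0,0]
    - [0,0,0]
  fingers: [-1,-1,-1,-1,-1,-1,-1,-1,-1,-1]

```text
time: 32.57
position: [0.523, -0.0827, 0.1625]
tool_rot: [-1.57, 0.016, -0.017]
ft_force: [0.7, -0.3, -2.3]
grip_width: 0.688
```

```bash
python3 - <<'E'
from h import *
plan([.585,-.2867,.038],goal(-.012))
E
```

```text
pos [ 0.523  -0.0827  0.1625] t 32.57 w 0.688 F [ 0.7 -0.3 -2.3]
shift(old axes) [  66.1  124.4 -202.8] shift(goal axes) [  64.4  124.5 -203.3] turn [-0.0007 -0.0086  0.0006]
```

>>> play_rows:
  translation:
    - [11,0,-34]
    - [11,0,-34]
    - [11,0,-34]
    - [11,0,-34]
    - [11,0,-34]
    - [9,0,-26]
    - [0,10,-7]
    - [0,20,0]
    - [0,20,0]
    - [0,20,0]
  turn:
    - [0,-0.008,0]
    - [0,0,0]
    - [0,0,0]
    - [0,0,0]
    - [0,0,0]
    - [0,0,0]
    - [0,0,0]
    - [0,0,0]
    - [0,0,0]
    - [0,0,0]
  fingers: [-1,-1,-1,-1,-1,-1,-1,-1,-1,-1]

```text
time: 33.4
position: [0.5825, -0.2866, 0.0902]
tool_rot: [-1.57, 0.014, -0.012]
ft_force: [-0.0, -0.0, -4.6]
grip_width: 0.685
```

>>> play_rows:
  translation:
    - [0,20,0]
    - [0,15,0]
    - [0,9,0]
    - [0,4,0]
    - [0,2,0]
    - [0,0,0]
    - [0,0,0]
    - [0,0,0]
    - [0,0,0]
    - [0,0,0]
  turn:
    - [0,0,0]
    - [0,0,0]
    - [0,0,0]
    - [0,0,0]
    - [0,0,0]
    - [0,0,0]
    - [0,0,0]
    - [0,0,0]
    - [0,0,0]
    - [0,0,0]
  fingers: [-1,-1,-1,-1,-1,-1,-1,-1,-1,-1]

```text
time: 34.23
position: [0.5838, -0.2872, 0.0425]
tool_rot: [-1.571, 0.012, -0.014]
ft_force: [0.2, 0.2, -3.2]
grip_width: 0.686
```

```bash
python3 - <<'E'
from h import *
plan([.585,-.2867,.038],goal(-.012))
E
```

```text
pos [ 0.5838 -0.2872  0.0425] t 34.23 w 0.686 F [ 0.2  0.2 -3.2]
shift(old axes) [1.2 4.5 0.5] shift(goal axes) [1.2 4.5 0.5] turn [ 0.0002 -0.0041  0.0011]
```

>>> play_rows:
  translation:
    - [0,1,0]
    - [0,1,0]
    - [0,1,0]
    - [0,1,0]
    - [0,0.5,0]
    - [0,0.5,0]
    - [0,0,0]
    - [0,0,0]
    - [0,0,0]
    - [0,0,0]
  turn:
    - [0,0,0]
    - [0,0,0]
    - [0,0,0]
    - [0,0,0]
    - [0,0,0]
    - [0,0,0]
    - [0,0,0]
    - [0,0,0]
    - [0,0,0]
    - [0,0,0]
  fingers: [-1,-1,-1,-1,-1,-1,-1,1,1,1]

```text
time: 35.07
position: [0.5838, -0.2873, 0.0371]
tool_rot: [-1.571, 0.012, -0.013]
ft_force: [0.4, -0.5, 0.2]
grip_width: 0.83
```

>>> play_rows:
  translation:
    - [0,0,0]
    - [0,0,0]
    - [0,-20,0]
    - [0,-35,0]
    - [0,-35,0]
    - [0,-35,0]
    - [0,-25,10]
    - [4,0,35]
    - [4,0,35]
    - [4,0,35]
  turn:
    - [0,0,0]
    - [0,0,0]
    - [0,0,0]
    - [0,0,0]
    - [0,0,0]
    - [0,0,0]
    - [0,0,0]
    - [0,0,0]
    - [0,0,0]
    - [0,0,0]
  fingers: [1,1,1,1,1,1,1,1,1,1]

```text
time: 35.9
position: [0.5975, -0.1717, 0.1877]
tool_rot: [-1.571, 0.013, -0.016]
ft_force: [0.7, -0.2, -0.9]
grip_width: 1.002
```

>>> play_rows:
  translation:
    - [4,0,35]
    - [4,0,35]
    - [4,0,35]
    - [4,0,35]
    - [0,0,20]
    - [0,0,0]
    - [0,0,0]
    - [0,0,0]
    - [0,0,0]
    - [0,0,0]
  turn:
    - [0,0,0]
    - [0,0,0]
    - [0,0,0]
    - [0,0,0]
    - [0,0,0]
    - [0,0,0]
    - [0,0,0]
    - [0,0,0]
    - [0,0,0]
    - [0,0,0]
  fingers: [1,-1,-1,-1,-1,-1,-1,-1,-1,-1]

```text
time: 36.73
position: [0.6157, -0.0146, 0.187]
tool_rot: [-1.571, 0.015, -0.015]
ft_force: [0.2, -0.6, -0.2]
grip_width: 0.403
```

```bash
python3 - <<'E'
from h import *
im=ctrl.get_image("top");cv2.imwrite("pics/t11.png",cv2.resize(im[100:320,130:520],None,fx=2,fy=2,interpolation=cv2.INTER_CUBIC))
plan([.67,-.0113,.16],goal(-.021))
E
python3 snap.py scene "(180,130,420,310)" 3 s11
```

```text
pos [ 0.6157 -0.0144  0.187 ] t 36.78 w 0.358 F [-0.  -0.  -0.7]
shift(old axes) [54.2 27.   4.1] shift(goal axes) [54.2 27.   4.2] turn [0.0003 0.0022 0.0003]
```

View pics/t11.png

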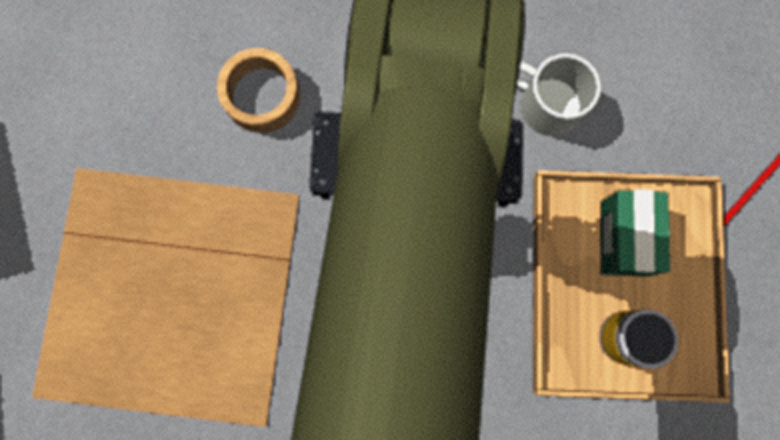

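View pics/s11.png

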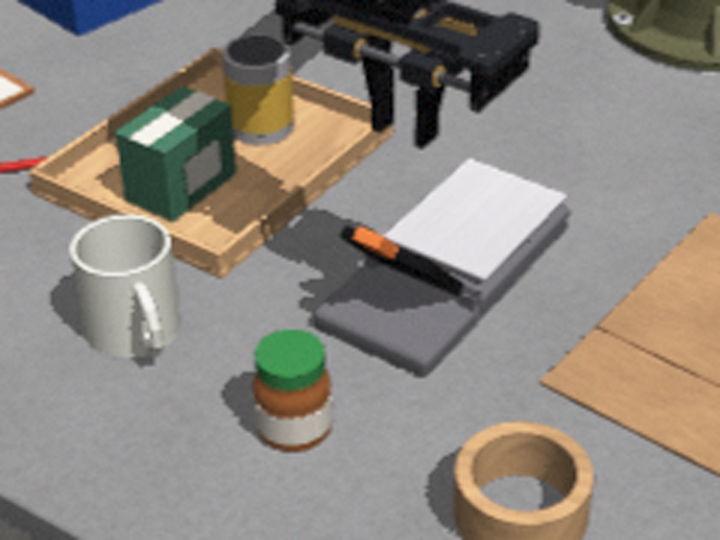

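>>> play_rows:
  translation:
    - [25,0,4]
    - [27,0,0]
    - [0,15,0]
    - [0,15,0]
    - [0,8,0]
    - [0,8,0]
    - [1,8,0]
    - [2,8,0]
    - [2,8,0]
    - [2,8,0]
  turn:
    - [0,0,0]
    - [0,0,0]
    - [0,0,0]
    - [0,0,0]
    - [0,0,0]
    - [0,0,0]
    - [0,0,0]
    - [0,0,0]
    - [0,0,0]
    - [0,0,0]
  fingers: [-1,-1,-1,-1,-1,-1,-1,-1,-1,-1]

```text
time: 37.67
position: [0.6828, -0.0099, 0.1143]
tool_rot: [-1.571, -0.002, -0.027]
ft_force: [11.6, 0.1, 11.7]
grip_width: 0.007
```

```bash
python3 - <<'E'
from h import *
plan([.69,-.0113,.039],goal(-.021))
E
python3 snap.py scene "(230,150,420,300)" 4 s12
```

```text
pos [ 0.6828 -0.0099  0.1143] t 37.67 w 0.007 F [11.6  0.1 11.7]
shift(old axes) [ 5.8 75.4 -1.3] shift(goal axes) [ 7.2 75.3 -1.2] turn [-0.0003  0.005   0.019 ]
```

View pics/s12.png

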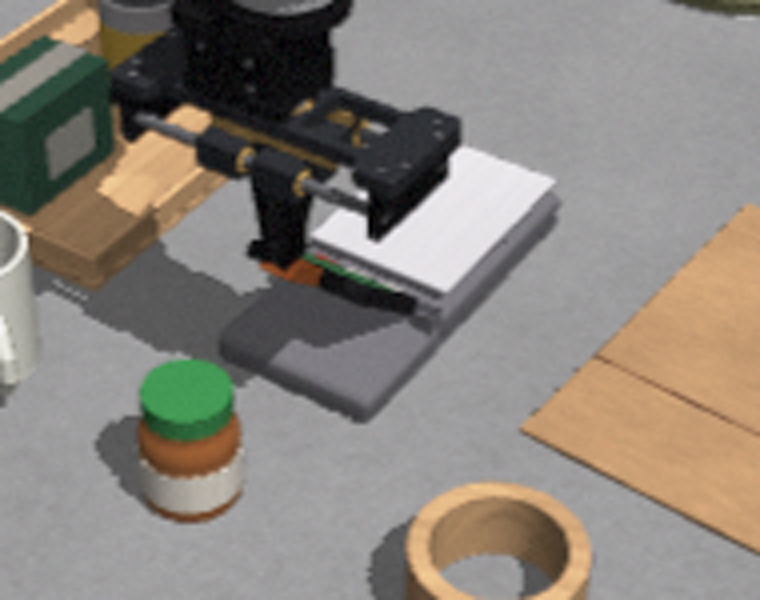

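>>> play_rows:
  translation:
    - [0,-15,0]
    - [-10,-10,0]
    - [-12,0,0]
    - [0,8,0]
    - [0,8,0]
    - [0,8,0]
    - [0,5,0]
    - [0,5,0]
    - [0,5,0]
    - [0,5,0]
  turn:
    - [0,0,0]
    - [0,0,0]
    - [0,0,0]
    - [0,0,0]
    - [0,0,0]
    - [0,0,0]
    - [0,0,0]
    - [0,0,0]
    - [0,0,0]
    - [0,0,0]
  fingers: [-1,-1,-1,-1,-1,-1,-1,-1,-1,-1]

```text
time: 38.55
position: [0.6536, -0.0093, 0.0898]
tool_rot: [-1.571, 0.012, -0.014]
ft_force: [0.4, -0.0, 3.9]
grip_width: 0.006
```

```bash
python3 - <<'E'
from h import *
plan([.68,-.0113,.039],goal(-.021))
E
python3 snap.py scene "(230,150,420,300)" 4 s13
```

```text
pos [ 0.6536 -0.0093  0.0898] t 38.55 w 0.006 F [ 0.4 -0.   3.9]
shift(old axes) [26.4 50.8 -1.6] shift(goal axes) [26.4 50.8 -1.5] turn [0.0001 0.0049 0.0012]
```

View pics/s13.png

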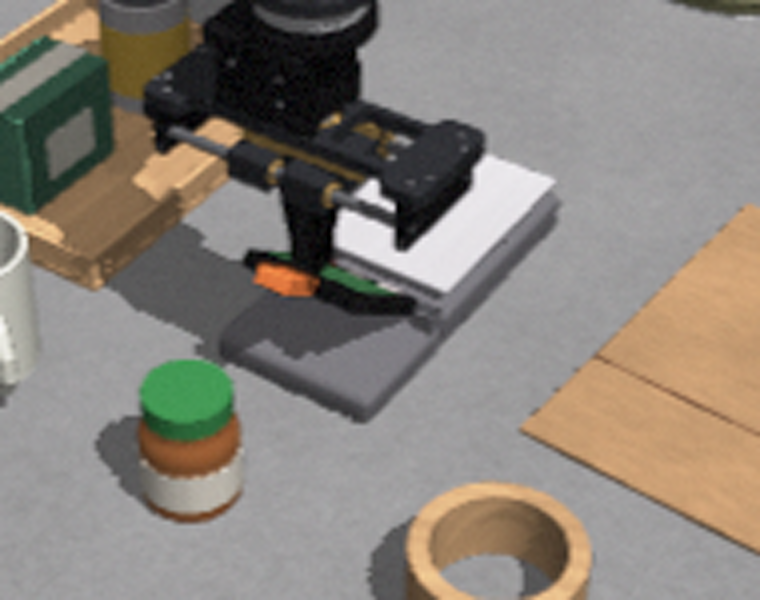

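>>> play_rows:
  translation:
    - [1,5,0]
    - [1,5,0]
    - [1,5,0]
    - [1,5,0]
    - [1,5,0]
    - [1,5,0]
    - [1,5,0]
    - [1,5,0]
    - [1,4,0]
    - [1,3,0]
  turn:
    - [0,0,0]
    - [0,0,0]
    - [0,0,0]
    - [0,0,0]
    - [0,0,0]
    - [0,0,0]
    - [0,0,0]
    - [0,0,0]
    - [0,0,0]
    - [0,0,0]
  fingers: [-1,-1,-1,-1,-1,-1,-1,-1,-1,-1]

```text
time: 39.43
position: [0.6628, -0.0093, 0.0422]
tool_rot: [-1.571, 0.013, -0.012]
ft_force: [1.1, -0.4, 2.1]
grip_width: 0.003
```

```bash
python3 - <<'E'
from h import *
plan([.68,-.0113,.039],goal(-.021))
E
python3 snap.py scene "(230,150,420,300)" 4 s14
```

```text
pos [ 0.6628 -0.0093  0.0422] t 39.43 w 0.003 F [ 1.1 -0.4  2.1]
shift(old axes) [17.3  3.2 -1.7] shift(goal axes) [17.3  3.2 -1.7] turn [-0.      0.0049 -0.0005]
```

View pics/s14.png

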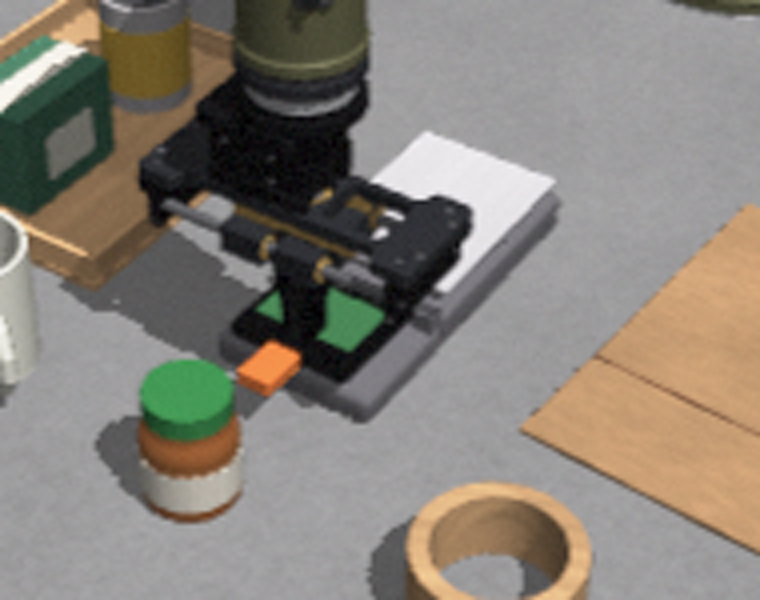

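Nearly flat (tip at z 42, flat face is 39). Press the last few mm, then lift away.

>>> play_rows:
  translation:
    - [0,1.5,0]
    - [0,1.5,0]
    - [0,1.5,0]
    - [0,1,0]
    - [0,0,0]
    - [0,0,0]
    - [0,0,0]
    - [0,0,0]
    - [0,0,0]
    - [0,0,0]
  turn:
    - [0,0,0]
    - [0,0,0]
    - [0,0,0]
    - [0,0,0]
    - [0,0,0]
    - [0,0,0]
    - [0,0,0]
    - [0,0,0]
    - [0,0,0]
    - [0,0,0]
  fingers: [-1,-1,-1,-1,-1,-1,-1,-1,-1,-1]

```text
time: 40.32
position: [0.6627, -0.0093, 0.0393]
tool_rot: [-1.57, 0.013, -0.013]
ft_force: [-2.5, -0.1, 12.2]
grip_width: 0.002
```

>>> play_rows:
  translation:
    - [0,-15,0]
    - [0,-30,0]
    - [0,-30,0]
    - [0,-30,0]
    - [0,-30,0]
    - [0,-30,0]
    - [-10,0,35]
    - [-10,0,35]
    - [-10,0,35]
    - [-10,0,35]
  turn:
    - [0,0,0]
    - [0,0,0]
    - [0,0,0]
    - [0,0,0]
    - [0,0,0]
    - [0,0,0]
    - [0,0,0]
    - [0,0,0]
    - [0,0,0]
    - [0,0,0]
  fingers: [-1,-1,-1,-1,-1,-1,-1,-1,-1,-1]

```text
time: 41.15
position: [0.6237, 0.1323, 0.2025]
tool_rot: [-1.571, 0.014, -0.012]
ft_force: [-0.0, 0.8, -0.8]
grip_width: 0.003
```

>>> play_rows:
  translation:
    - [-10,0,35]
    - [-10,0,35]
    - [-10,0,35]
    - [0,0,20]
    - [0,0,0]
    - [0,0,0]
    - [0,0,0]
    - [0,0,0]
    - [0,0,0]
    - [0,0,0]
  turn:
    - [0,0,0]
    - [0,0,0]
    - [0,0,0]
    - [0,0,0]
    - [0,0,0]
    - [0,0,0]
    - [0,0,0]
    - [0,0,0]
    - [0,0,0]
    - [0,0,0]
  fingers: [-1,-1,-1,-1,-1,-1,-1,-1,-1,-1]

```text
time: 41.98
position: [0.5975, 0.2552, 0.2026]
tool_rot: [-1.571, 0.014, -0.015]
ft_force: [0.5, 0.0, -0.0]
grip_width: 0.007
```

```bash
python3 - <<'E'
from h import *
im=ctrl.get_image("top");cv2.imwrite("pics/t15.png",cv2.resize(im[100:320,130:520],None,fx=2,fy=2,interpolation=cv2.INTER_CUBIC))
hsv=cv2.cvtColor(im,cv2.COLOR_BGR2HSV);H,S,V=cv2.split(hsv)
m=((H>5)&(H<25)&(S>170)&(V>150)).astype(np.uint8)*255
c=big(m,(315,150,350,185)); print("tab (start 698.6 -10.9)",worldrect("top",c,.039))
m=(((H>55)&(H<85)&(S>90)&(V>75))|((S<30)&(V>170))).astype(np.uint8)*255
c=big(m,(410,185,490,250)); print("green",worldrect("top",c,.086))
m=((S<60)&(V>150)).astype(np.uint8)*255
c=big(m,(432,245,480,292)); w=np.array([ray("top",p[0],.096)[:2] for p in c],np.float32)*1000
print("tin",cv2.minEnclosingCircle(w), ctrl.get_state()["ft_force"])
E
python3 snap.py scene "(180,130,420,310)" 3 s15
```

```text
tab (start 698.6 -10.9) [696.1 -10.9  33.5  22.4   0.9]
green [ 582.1 -275.7   94.9   42.1   -1.6]
tin ((458.0497131347656, -284.36053466796875), 32.950218200683594) [-0.2030787   0.23212298 -0.95192191]
```

View pics/t15.png

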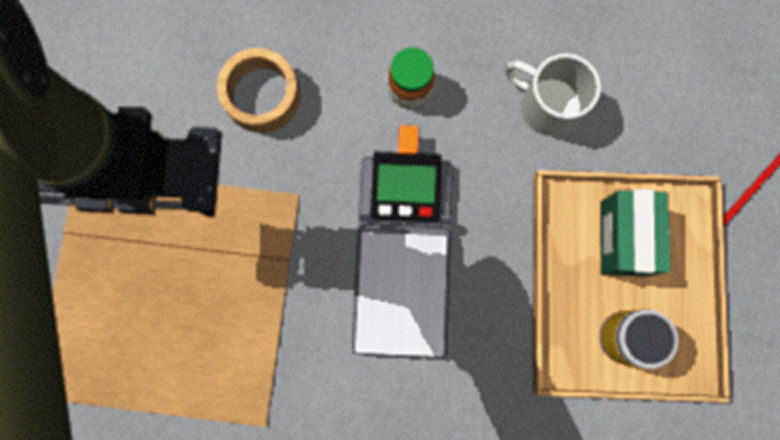

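View pics/s15.png

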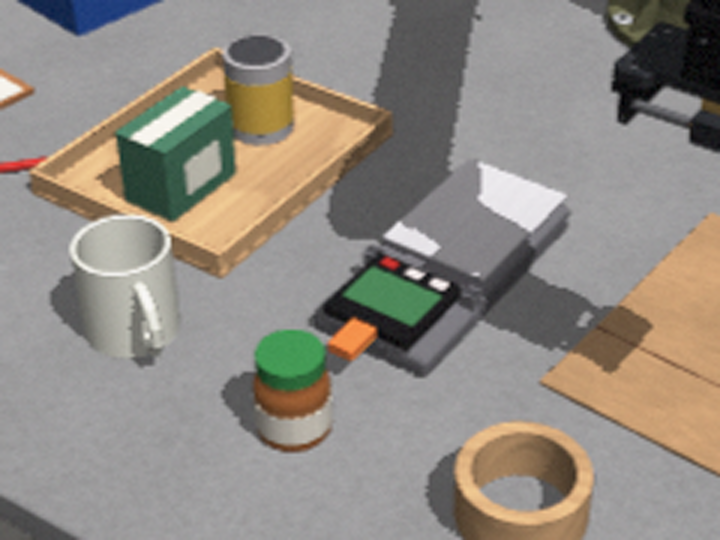

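```bash
python3 -c "
from bench import ctrl
print(ctrl.close_job(), ctrl.get_state()['time'])"
```

```text
the job is handed in; nothing more can be done
the job is handed in; nothing more can be done
```

The job is done and handed in at about 42 s. No verdict came back. Only the yellow tin and the green carton were on the sheet; the blue carton and white tub were absent.

**What I did:**
- I raised the display by its tab to about 0.79 rad.
- I weighed the tin, then the carton, and stood each in the tray. Each stood untouched on the pan for more than 2 s.
- I folded the display flat again. The first push slid out along the tab with about 12 N sideways force, so I backed off and pressed on the panel instead.

**Last checks:**
- **On the pan:** the tin measured about 5 mm from the pan centre. The carton was about 3 mm off, and square within about a degree.
- **In the tray:** both stand upright, the tin near (0.458, -0.284) and the carton near (0.582, -0.28). The automatic carton measurement came out too narrow (42 mm instead of 60) because a colour mask missed part of its top. I placed it with the gripper at y = -0.287, well inside the limit either way.
- **Display:** it was pressed to its stop, with the fingertip at 39.3 mm against 39 mm expected and a 12 N reaction. In the final picture the tab sits 2.5 mm from its starting reading in x, about one pixel, and in the opposite direction to what a raised tab would show.
- **Other items:** the tape roll, mug and jar look unmoved in the pictures, though I did not measure them at the end.

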